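# Dig the spanner out of the parts tray and lean it in the tool rest

### The job

The spanner lies at the bottom of the metal parts tray, under a flange clamp and a spare gauge. Leaving the spanner where it lies, lift the clamp and the gauge off it and lay them flat on the tray floor beside it, clear of it; then take the spanner out and lean it in the empty place of the tool rest, next to the screwdriver, lengthways up the slope: its lower end down on the base plate against the front lip, its upper part resting on the back bar. The clamp and gauge stay in the tray; set everything down, do not drop it.

Things in the scene. Friction and masses are not known exactly. Their poses are not given: they have to be found in the camera images.
- parts_tray: open metal tray, fixed, outside 196 (its x) x 211 (its y) mm, walls and floor 3 mm, rim 46 mm high. Origin: centre of underside; z up, x roughly away from the robot. The spanner lies along y (within 5 degrees) in its near (-x) half; the far half is free but for a 30 mm centring ring at the middle of the far wall. A rubber stopper (24 mm across, 22 high) stands at the middle of the -y end wall.
- spanner_mid (a point): centre, half-way up, of the flat open-ended spanner, 181 x 30 x 7 mm, 90 g; treat it as a flat bar 30 mm wide all along; the two ends are alike for this job. x runs along its length, y across its width, z through its thickness. At the start it lies flat on the tray floor. (Fixed things to keep clear of: a pot 0.28 m high right of the tray, and a tall shaker beside the arm's start, at its right.)
- clamp_mid (a point): centre, half-way up, of an aluminium flange clamp: flat ring 52 mm in diameter, 17 mm high, with a wing nut that reaches 40 mm from the centre towards its -y; 85 g. z up. Grip it across its x (52 mm). At the start it lies flat on one half of the spanner, its x roughly across the spanner.
- gauge_mid (a point): centre, 12 mm above its underside, of the case of a spare dial gauge lying on its back: round case 48 mm in diameter, 27 mm high at most, a 12 mm thick stem that reaches 42 mm from the centre towards its -x; 140 g. z up. Grip the case across its y. At the start it lies flat on the other half of the spanner, its stem roughly along the spanner.
- tool_rest: fixed two-place tool rest left of the tray. Base plate 150 (its x) x 156 (its y) x 4 mm; origin: centre of underside; z up, x roughly away from the robot. Front lip 18 mm high, inner face at x -68 mm. Round 10 mm back bar along y, axis at x 35, z 86 mm; pins stand 20 mm out of it, square to the slope, at y -70, 0, 70 mm. A screwdriver (fixed) leans in the +y place; the -y place is empty.
- rest_place (a point): where the spanner's centre lies when it leans properly in the empty place (middle of the rest's -y place, 67 mm above the bench); axes as the rest's. The spanner's length then lies in the rest's x-z plane and rises 42 degrees above level towards +x (either end down), its width along the rest's y. Only the base plate is beneath it there.
Things that resemble listed ones, but are neither listed nor needed, are in the scene too. Leave any black or pink look-alike of the part that bears clamp_mid alone.

How it is judged:
By the outcome, as a careful person would: the job done as asked, in the order asked, and still so for the second after the job is handed in, with the robot touching nothing.
It also fails if it takes over 67 s, if anything falls off the work surface, if the arm or the gripper's body presses on something with over 40 N, if the wrist force passes 120 N, or if a joint passes its speed limit or range.

### The arm

A 6-joint arm with a two-finger parallel gripper is mounted at the origin on a cart in front of the work surface, level with it; the furniture and walls round the work are solid. World frame = base frame: x ahead of the robot, y to its left, z up, the work surface at z = 0. Lengths are in mm, angles in rad, forces in N, time in s.
With the tool pointing down it reaches from about 350 to 875 mm from the base axis. Payload 4.2 kg.
Tool frame: the origin (TCP) lies at the very end of the fingers, on their centre line; the grasp point (between the pads) lies 19 mm behind it; z points along the fingers, y is the direction in which the jaws open and shut (so a half turn about z gives the same grasp; the last joint's range is limited). The gripper opens to 85 mm and grips with 20 to 120 N. Pads are 22 mm wide; open, the fingers measure 114 mm over their backs; the gripper's body (76 mm by 85 mm) begins 54 mm behind the grasp point. The pads swing forward as they close: fully open they stand 13 mm farther back than shut.
Start: joints at [-0.89, 0.385, 0.008, 0, -1.194, -0.259], TCP at [255.889, -570.193, 192.212] pointing down, gripper open.
Joint ranges: [-3.14, 3.14], [-1.21, 2.06], [-1.07, 1.41], [-3.16, 2.05], [-2.99, -0.16], [-3.1, 3.1]. Speed limits (rad/s): [2.79, 2.79, 3.14, 3.14, 3.14, 3.14].

### API

Orientations are given as a rotation vector (axis times angle).
In Python, from rig import bot, cams, finder gives the robot as it stands. The module is installed in compiled form; this text tells all that it offers.
- The arm moves only by the shell command python3 -m inch 'ROWS' [FORCE]. ROWS is a JSON object of lists of equal length, an entry for each row: "delta_rot": the turn, a rotation vector about the world's x, y, z as a fraction of full scale, a list of three; "delta_pos": the shift along the world's x, y, z as a fraction of full scale, a list of three; "fingers": the gripper command: -1 is shut, 1 is fully open, values between are in proportion. A call has 1 to 12 rows; each row shifts and turns the pose as measured when the row begins; what a row does not reach is not made up. Full scale, the value 1, is 0.04 m for a shift and 0.12 rad for a turn. A row lasts 1/8 s, in which the tool goes at most 62.5 mm and 10.7 degrees, less where a joint would pass 70% of its speed; a pose out of reach is approached as far as the arm can. A call with a number of a shift or a turn outside -1 to 1 is refused whole. A call with a gripper value outside its range is refused whole. The fingers move at their own pace and stop on an object; FORCE is the grip in N (left out, the last holds). Time passes only in rows, so rows that do not move let the fingers close. It gives the time, the measured TCP pose, the force and the opening at its end, in the units of the state.
- bot.observe(): the state, without advancing time (a new reading comes with each control period).
- cams.snapshot(name): name is "scene" or "top" or "wrist"; returns (picture, depth): 384x512x3 uint8, red, green, blue; 384x512 float32, mm along the optical axis (not along the pixel's ray), 0 where there is no reading.
- cams.get_calibration(name): a dict with "K" (3x3 intrinsics, pixels), "k1" (the pictures are not rectified: a ray, as slopes to the right and down, at radius r is drawn at 1 + k1 r^2 times it, then the intrinsics apply), "rvec" (rotation vector, rad) and "tvec" (3), from world to camera coordinates, as OpenCV has them; the wrist camera has in their place "tool_from_camera" (4x4, takes a point from camera to tool coordinates, whose origin is the TCP and whose axes are the flange's). Camera axes: x right, y down, z forward; pixel columns grow to the right and rows downward; lengths in mm; the calibration is good to about 2 mm. A picture is of the moment at which its call begins: read the wrist's pose just before it. get_calibration takes no time and is no camera call.
- bot.finish_job(): hands the job in, once; it reports no verdict.
Trained networks look in the newest picture that a camera, given by its name, has taken for a name from the list of things; names that differ only in an ending like _2 or _b are one class to them, and where a whole thing is asked for, a point or a joint stands for the part that bears it (a point fixed in the world has none). Each returns a list of dicts, best first, with "score" (0 to 1); they miss things now and then, are a little off and sometimes report something else, mostly with a low value. They report only what shows in the picture. A call takes as long as a camera call. They do not tell look-alikes from the thing itself.
- finder.outline_of(camera, query): "pixels" (384x512 bool, what is visible of it) and "extent" ([left, top, width, height] in pixels, round what is visible of it).
The state is a dict: "t": time; "q": joint angles; "qd": joint speeds; "tau": joint torques, N m; "tcp_pos": TCP position; "orientation": TCP orientation; "contact_force": force on the tool from outside, world axes, zero at the start; "torque": the same for the moment, N m; "grip_width": opening from 0.0 (shut) to 1.0 (fully open).
Only numpy, scipy, OpenCV 4.12 (cv2) and the standard library are available. Lean on these libraries where they do the work, as an engineer would, in place of code of your own. Each camera call takes 0.05 s, during which the arm holds its last target.

## Working session

There is one attempt and no reset: what is moved stays moved. The work goes in short steps, Python scripts to look and compute and a shell command to move; the robot and the scene stay as the last step left them, time stands still between calls to the robot, and variables do not carry over. Pictures are saved under pics/ and viewed, and the job is handed in when it is done.

```bash
mkdir -p pics; ls; cat > h.py <<'E'
import numpy as np, cv2
from scipy.spatial.transform import Rotation as R
from rig import bot,cams,finder
def snap(name,fn=None):
    s=bot.observe()
    p,d=cams.snapshot(name)
    if fn: cv2.imwrite('pics/'+fn,p[:,:,::-1])
    return p,d,s
def pose(name,s):
    c=cams.get_calibration(name)
    if 'rvec' in c and c['rvec'] is not None:
        Rm=R.from_rotvec(np.ravel(c['rvec'])).as_matrix(); t=np.ravel(c['tvec'])
        return Rm.T,-Rm.T@t
    T=np.array(c['tool_from_camera']);Rt=R.from_rotvec(s['orientation']).as_matrix()
    return Rt@T[:3,:3],Rt@T[:3,3]+np.array(s['tcp_pos'])
def rays(name,uv):
    c=cams.get_calibration(name);K=np.array(c['K']);k=c['k1']
    uv=np.asarray(uv,float).reshape(-1,2)
    xy=np.c_[(uv[:,0]-K[0,2])/K[0,0],(uv[:,1]-K[1,2])/K[1,1]]
    u=xy.copy()
    for _ in range(20): u=xy/(1+k*(u**2).sum(1,keepdims=True))
    return np.c_[u,np.ones(len(u))]
def atz(name,s,uv,z):
    A,o=pose(name,s);r=rays(name,uv)@A.T
    return o+r*((z-o[2])/r[:,2])[:,None]
def cloud(name,s,d):
    H,W=d.shape
    v,u=np.mgrid[:H,:W]
    r=rays(name,np.c_[u.ravel(),v.ravel()])*d.ravel()[:,None]
    A,o=pose(name,s)
    P=(r@A.T+o).reshape(H,W,3); P[d<=0]=np.nan
    return P
def proj(name,s,P):
    A,o=pose(name,s);c=cams.get_calibration(name);K=np.array(c['K'])
    q=(np.asarray(P,float).reshape(-1,3)-o)@A; q=q[:,:2]/q[:,2:]
    q=q*(1+c['k1']*(q**2).sum(1,keepdims=True))
    return np.c_[q[:,0]*K[0,0]+K[0,2],q[:,1]*K[1,1]+K[1,2]]
E
python3 - <<'E'
from h import *
for n in ['scene','top','wrist']:
    p,d,s=snap(n,n+'0.png'); np.save(n+'0.npy',d)
    A,o=pose(n,s);print(n,o,A[:,2],cams.get_calibration(n)['k1'],np.array(cams.get_calibration(n)['K'])[0,0])
print(s)
E
```

```text
pics
scene [ 313.16859271 -231.65387802  687.0616129 ] [ 0.38742546  0.58624816 -0.71148761] -0.13420278230351085 388.5359981653352
top [463.59336433 251.67130926 964.66690211] [ 0.19787468 -0.01023909 -0.98017385] 0.0029053714072318918 438.80732804216456
wrist [ 192.74823351 -597.17781738  372.46155048] [ 0.24707327  0.11284458 -0.96240371] 0.030265814587570324 334.5230126043154
{'t': 0.1, 'q': array([-8.90427467e-01,  3.85469937e-01,  6.76599305e-03, -4.27523986e-04,
       -1.19402623e+00, -2.58579308e-01]), 'qd': array([-0.00071393, -0.00357288,  0.00282586,  0.0023814 ,  0.00087306,
       -0.00105247]), 'tau': array([-1.13553953e-03, -3.93320096e+01,  1.88928866e+01,  4.19798523e+00,
       -2.57918909e-03, -7.34058744e-06]), 'tcp_pos': array([ 255.62024631, -569.6735547 ,  191.23941344]), 'orientation': array([ 6.57293677e-01, -3.07152898e+00, -2.99092552e-03]), 'contact_force': array([0.22310523, 0.61190005, 0.57572311]), 'torque': array([ 0.02491109, -0.00169765, -0.01558119]), 'grip_width': 1.0022795975595669}
```

View pics/top0.png

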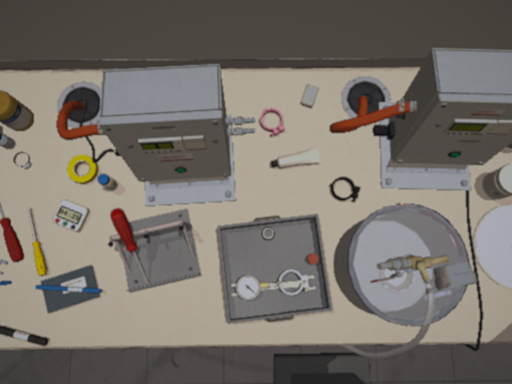

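View pics/scene0.png

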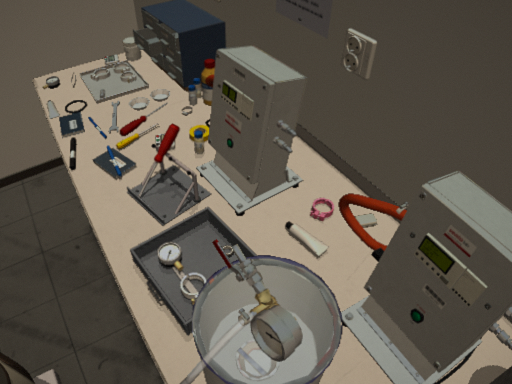

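```bash
cat > find.py <<'E'
from h import *
import pickle
out={}
for n in ['top','scene']:
    p,d,s=snap(n); C=cloud(n,s,d); out[n]=(p,d,C)
    vis=p.copy()
    for i,q in enumerate(['parts_tray','spanner_mid','clamp_mid','gauge_mid','tool_rest']):
        r=finder.outline_of(n,q)
        for x in r[:3]:
            m=x['pixels']; P=C[m]; P=P[~np.isnan(P).any(1)]
            print(n,q,round(x['score'],2),x['extent'],m.sum(),np.round(np.median(P,0)) if len(P) else '')
        out[n,q]=r
        if r:
            col=np.array([[255,0,0],[0,255,0],[0,0,255],[255,255,0],[0,255,255]][i]);m=r[0]['pixels']
            vis[m]=vis[m]*.5+col*.5
    cv2.imwrite('pics/'+n+'_seg.png',vis[:,:,::-1])
pickle.dump(out,open('f0.pkl','wb'))
E
python3 find.py
```

```text
top parts_tray 0.83 [215.6, 218.0, 118.0, 103.0] 9342 [488. 208.   4.]
top spanner_mid 0.57 [232.2, 275.1, 82.3, 17.4] 242 [443. 186.  10.]
top clamp_mid 0.78 [280.5, 265.8, 29.7, 27.1] 143 [456. 150.  26.]
top clamp_mid 0.74 [327.0, 177.3, 33.2, 22.2] 277 [648.  42.  16.]
top clamp_mid 0.55 [258.4, 106.4, 22.9, 30.8] 325 [801. 207.  14.]
top gauge_mid 0.67 [236.2, 273.0, 32.3, 26.1] 512 [442. 261.  30.]
top tool_rest 0.65 [109.5, 206.0, 89.2, 84.9] 5435 [524. 461.   5.]
scene parts_tray 0.67 [131.8, 208.2, 122.1, 124.4] 5814 [470. 247.   5.]
scene spanner_mid 0.43 [173.3, 265.4, 22.8, 25.6] 153 [441. 191.  10.]
scene clamp_mid 0.72 [308.8, 198.4, 23.6, 21.8] 359 [807. 204.  10.]
scene clamp_mid 0.59 [181.3, 273.7, 22.9, 30.7] 265 [437. 174.  23.]
scene gauge_mid 0.96 [157.7, 242.4, 23.0, 24.7] 486 [439. 256.  30.]
scene tool_rest 0.8 [130.4, 124.9, 78.9, 100.4] 3346 [527. 463.   6.]
scene tool_rest 0.69 [159.4, 243.5, 21.8, 23.1] 502 [439. 257.  30.]
```

```bash
python3 - <<'E'
import cv2
a=cv2.imread('pics/top0.png')[205:325,100:340]
cv2.imwrite('pics/topc.png',cv2.resize(a,None,fx=3.3,fy=3.3,interpolation=cv2.INTER_CUBIC))
a=cv2.imread('pics/top_seg.png')[205:325,100:340]
cv2.imwrite('pics/topsc.png',cv2.resize(a,None,fx=3.3,fy=3.3,interpolation=cv2.INTER_CUBIC))
E
```

```text
(no output)
```

View pics/topc.png

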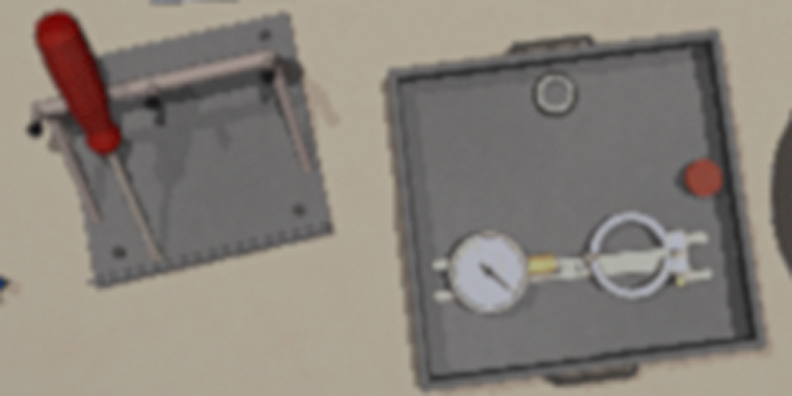

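View pics/topsc.png

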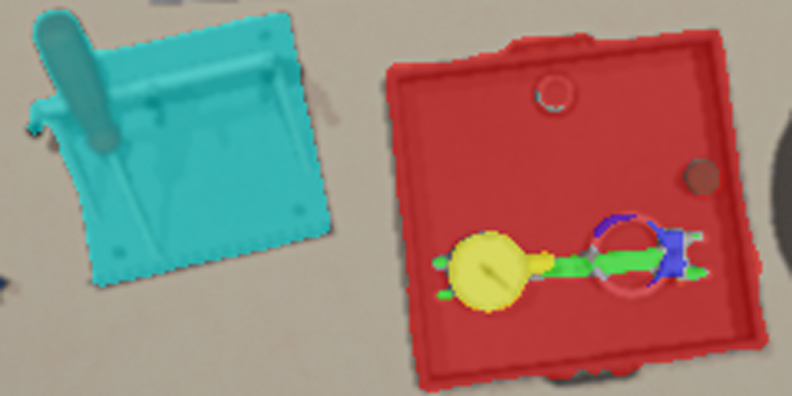

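```bash
cat > m.py <<'E'
from h import *
import pickle
f=pickle.load(open('f0.pkl','rb'))
def rect(P):
    (c,s,a)=cv2.minAreaRect(P[:,:2].astype(np.float32)); return np.round(c,1),np.round(s,1),round(a,2)
for n in ['top','scene']:
    p,d,C=f[n]
    X,Y,Z=C[...,0],C[...,1],C[...,2]
    reg=(X>360)&(X<620)&(Y>80)&(Y<340)
    rim=reg&(Z>42)&(Z<50)
    P=C[rim]; print(n,'rim',len(P),np.round(np.median(P[:,2]),1),rect(P))
    for q in ['spanner_mid','gauge_mid','clamp_mid']:
        for r in f[n,q]:
            P=C[r['pixels']];P=P[np.isfinite(P).all(1)];P=P[(P[:,0]<560)]
            if len(P)<50: continue
            m=P.mean(0);print(n,q,len(P),np.round(m,1),np.round(np.percentile(P[:,2],[5,50,95]),1),rect(P))
    reg=(X>395)&(X<630)&(Y>370)&(Y<560)&(abs(Z-4)<4)
    for q in ['tool_rest']:
        M=f[n,q][0]['pixels']&reg; P=C[M]; print(n,'base',len(P),np.median(P[:,2]),rect(P))
    M=f[n,q][0]['pixels']&(Z>78)&(Z<97);P=C[M];print('bar',len(P),rect(P),P.mean(0))
E
python3 m.py
```

```text
top rim 1109 45.7 (array([482.6, 198.7]), array([199.1, 236.9]), 6.54)
top spanner_mid 241 [443.3 193.6  10.1] [ 7.3  9.8 12.9] (array([441.6, 211.5]), array([ 27. , 172.8]), 4.45)
top gauge_mid 512 [441.2 260.4  30.8] [26.6 30.2 37.4] (array([438.8, 257.9]), array([60.8, 48.8]), 67.21)
top clamp_mid 141 [455.  156.9  23.5] [ 7.3 25.8 28.5] (array([457.3, 162.1]), array([59.5, 38.6]), 46.74)
top clamp_mid 7915 [469.9 209.7   8.6] [ 0.6  3.8 45.7] (array([472.2, 207.4]), array([198.2, 227.7]), 5.83)
top base 3811 4.293888120173506 (array([523.8, 465.4]), array([157.1, 171.8]), 12.07)
bar 363 (array([540.8, 461. ]), array([ 42.5, 149. ]), 13.13) [551.68868343 460.52959135  90.6028335 ]
scene rim 727 45.7 (array([478.4, 208.7]), array([199. , 214.3]), 6.63)
scene spanner_mid 153 [441.1 197.5  10.1] [ 7.3 10.1 12.6] (array([441.5, 201.1]), array([12.1, 78. ]), 4.15)
scene gauge_mid 484 [438.6 256.5  29.3] [18.  29.6 36.5] (array([443.1, 256. ]), array([49.6, 59.7]), 38.18)
scene clamp_mid 263 [443.2 172.6  21. ] [ 4.2 23.5 27.9] (array([443.7, 171.7]), array([62.1, 43.3]), 35.92)
scene base 2192 4.774367944833784 (array([520.6, 460.9]), array([153.8, 167.5]), 12.65)
bar 181 (array([540.3, 456.5]), array([ 37.9, 145.3]), 16.69) [544.53211583 459.43272268  90.3360091 ]
```

```bash
python3 - <<'E'
from h import *
import pickle
f=pickle.load(open('f0.pkl','rb'))
for n in ['top','scene']:
    p,d,C=f[n]
    X,Y,Z=C[...,0],C[...,1],C[...,2]
    m=(Z>60)&(X<700)&(X>200)&(Y<110)&(Y>-400); P=C[m]
    print(n,len(P),P.min(0),P.max(0))
    for lo,hi in [(60,150),(150,250),(250,275),(275,300),(300,330),(330,500)]:
        Q=P[(P[:,2]>lo)&(P[:,2]<hi)]
        if len(Q):print(lo,len(Q),np.round(np.percentile(Q,[1,50,99],axis=0)).tolist())
print(np.array(cams.get_calibration('wrist')['tool_from_camera']))
E
```

```text
top 15297 [ 306.95270239 -290.80142615   60.06539457] [699.99428009  84.94017698 278.97400896]
60 2484 [[314.0, -286.0, 62.0], [676.0, -84.0, 109.0], [698.0, 80.0, 149.0]]
150 11812 [[372.0, -203.0, 154.0], [490.0, -24.0, 177.0], [699.0, 79.0, 247.0]]
250 984 [[445.0, -98.0, 250.0], [465.0, -58.0, 264.0], [486.0, 56.0, 274.0]]
275 17 [[454.0, -54.0, 275.0], [455.0, 63.0, 278.0], [458.0, 68.0, 279.0]]
scene 21979 [ 335.68193332 -225.31174176   60.02084047] [699.99958684  84.50669297 279.4500488 ]
60 3179 [[377.0, -223.0, 82.0], [689.0, -130.0, 122.0], [697.0, -24.0, 149.0]]
150 17241 [[366.0, -217.0, 152.0], [478.0, -47.0, 177.0], [700.0, 72.0, 247.0]]
250 1539 [[443.0, -103.0, 250.0], [460.0, -71.0, 264.0], [482.0, 60.0, 274.0]]
275 20 [[452.0, 56.0, 275.0], [454.0, 60.0, 277.0], [456.0, 65.0, 279.0]]
[[ 5.56543333e-04 -9.62375057e-01 -2.71724016e-01  6.86419153e+01]
 [ 9.99999823e-01  5.92346345e-04 -4.97420597e-05  9.92876214e-01]
 [ 2.08825245e-04 -2.71723940e-01  9.62375216e-01 -1.81214612e+02]
 [ 0.00000000e+00  0.00000000e+00  0.00000000e+00  1.00000000e+00]]
```

View pics/wrist0.png

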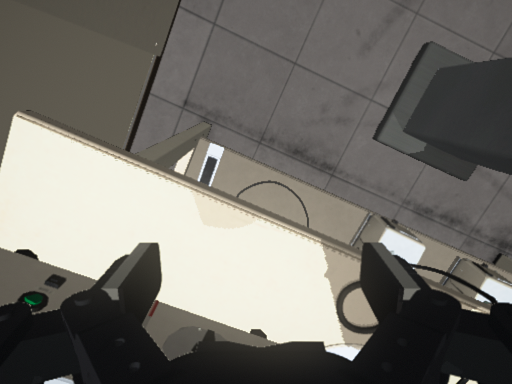

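```bash
python3 -m inch '{"delta_pos":[[0,0,1],[0,0,1],[0,0.3,1],[0,0.5,1]],"delta_rot":[[0,0,0],[0,0,0],[0,0,1],[0,0,1]],"fingers":[1,1,1,1]}' 40; python3 -c "
from rig import bot;import numpy as np
s=bot.observe();print(np.round(s['q'],3),s['t'],s['tcp_pos'])"
```

```text
t: 1.25
tcp_pos: [254.3, -536.0, 351.3]
orientation: [1.028, -2.963, -0.015]
contact_force: [0.4, -0.4, 0.4]
grip_width: 1.0
[-8.540e-01  2.750e-01  2.360e-01  1.000e-03 -1.543e+00 -4.900e-02] 1.25 [ 254.33921606 -535.96331951  351.28515453]
```

```bash
python3 -m inch '{"delta_pos":[[0.2,1,0],[0.2,1,0],[0.2,1,0],[0.2,1,0],[0.2,1,0],[0.2,1,0],[0.2,1,0],[0.2,1,0],[0.3,1,0],[0.3,1,0],[0.3,1,0],[0.3,1,0]],"delta_rot":[[0,0,1],[0,0,1],[0,0,1],[0,0,1],[0,0,1],[0,0,1],[0,0,1],[0,0,1],[0,0,1],[0,0,1],[0,0,1],[0,0,1]],"fingers":[1,1,1,1,1,1,1,1,1,1,1,1]}' ; python3 -c "
from rig import bot;import numpy as np
s=bot.observe();print(np.round(s['q'],3),s['t'],s['tcp_pos'])"
```

```text
t: 2.75
tcp_pos: [366.5, -43.4, 357.9]
orientation: [-2.761, 1.49, -0.012]
contact_force: [-0.1, -0.2, -0.2]
grip_width: 1.0
[ 0.333 -0.163 -0.22   0.003 -1.506  0.248] 2.75 [366.45554167 -43.44181219 357.85852941]
```

```bash
python3 -m inch '{"delta_pos":[[0.3,1,0],[0.3,1,0],[0.3,1,0],[0.3,1,0],[0.3,1,0],[0.3,1,0],[0.3,1,0],[0.2,0.9,0],[0,0,0],[0,0,-0.5],[0,0,-0.5],[0,0,-0.5]],"delta_rot":[[0,0,1],[0,0,1],[0,0,1],[0,0,1],[0,0,1],[0,0,1],[0,0,1],[0,0,1],[0,0,1],[0,0,1],[0,0,1],[0,0,1]],"fingers":[1,1,1,1,1,1,1,1,1,1,1,1]}' ; python3 -c "
from rig import bot;import numpy as np
s=bot.observe();print(np.round(s['q'],3),s['t'],s['tcp_pos'])"
```

```text
t: 4.25
tcp_pos: [459.9, 287.6, 298.8]
orientation: [-3.026, -0.783, -0.01]
contact_force: [0.6, -0.8, 0.2]
grip_width: 0.997
[ 0.852  0.179 -0.01  -0.01  -1.367  1.227] 4.25 [459.85107823 287.5852687  298.76445864]
```

```bash
python3 -m inch '{"delta_pos":[[0,-0.5,-0.5],[0,-0.5,-0.5],[0,0,-0.5],[0,0,0],[0,0,0],[0,0,0],[0,0,0],[0,0,0],[0,0,0],[0,0,0]],"delta_rot":[[0,0,1],[0,0,1],[0,0,1],[0,0,1],[0,0,1],[0,0,1],[0,0,1],[0,0,1],[0,0,1],[0,0,0.4]],"fingers":[1,1,1,1,1,1,1,1,1,0.6]}' ; cat > look.py <<'E'
from h import *
import pickle,sys
tag=sys.argv[1]; qs=sys.argv[2].split(',') if len(sys.argv)>2 else []
p,d,s=snap('wrist',tag+'.png'); C=cloud('wrist',s,d)
r={}
for q in qs:
    r[q]=finder.outline_of('wrist',q)
    for x in r[q][:3]:
        P=C[x['pixels']];P=P[np.isfinite(P).all(1)]
        print(q,round(x['score'],2),x['extent'],len(P),np.round(np.median(P,0),1),np.round(np.percentile(P[:,2],[5,95]),1))
pickle.dump((p,d,C,s,r),open(tag+'.pkl','wb'))
print(np.round(s['q'],3),s['t'],s['tcp_pos'],s['orientation'])
E
python3 look.py w1 parts_tray,spanner_mid,clamp_mid,gauge_mid
```

```text
t: 5.5
tcp_pos: [458.4, 245.1, 235.5]
orientation: [-2.095, -2.321, 0.009]
contact_force: [-0.2, -0.3, -0.2]
grip_width: 0.817
parts_tray 0.92 [188.8, 93.6, 184.5, 179.9] 26309 [488.  214.7   2.9] [ 1.3 45.2]
parts_tray 0.6 [230.6, 116.1, 40.2, 60.2] 1619 [440.2 261.9  29.3] [25.8 36.3]
spanner_mid 0.68 [236.5, 106.1, 21.9, 144.2] 644 [442.4 183.6   9. ] [ 7.6 10.5]
clamp_mid 0.8 [227.5, 186.1, 40.3, 54.8] 925 [447.2 162.4  24.6] [ 5.  26.6]
clamp_mid 0.42 [507.9, 203.2, 3.9, 23.0] 57 [777.8 199.8   5.1] [0.2 9.1]
gauge_mid 0.62 [225.4, 115.8, 44.2, 58.2] 1614 [440.4 262.2  29.3] [25.7 36.2]
[ 0.793  0.182 -0.161 -0.016 -1.235  2.456] 5.5 [458.4330354  245.14477448 235.52296943] [-2.09475936 -2.32050616  0.00922969]
```

View pics/w1.png

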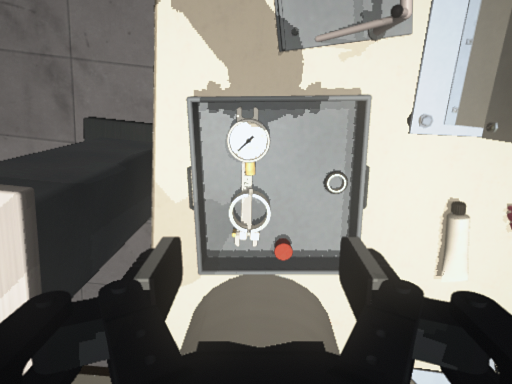

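```bash
cat > fit.py <<'E'
from h import *
from scipy.optimize import least_squares
import pickle,sys
p,d,C,s,r=pickle.load(open(sys.argv[1]+'.pkl','rb'))
def rect(P):
    (c,sz,a)=cv2.minAreaRect(P[:,:2].astype(np.float32)); return np.round(c,1),np.round(sz,1),round(a,2)
def pts(m):
    P=C[m]; return P[np.isfinite(P).all(1)]
def circ(P,R0=None):
    h=cv2.convexHull(P[:,:2].astype(np.float32))[:,0]
    c,rad=cv2.minEnclosingCircle(P[:,:2].astype(np.float32)); return np.round(c,1),round(rad,1)
X,Y,Z=C[...,0],C[...,1],C[...,2]
if 'parts_tray' in r:
    near=(X>340)&(X<620)&(Y>70)&(Y<340)
    P=pts(near&(Z>43)&(Z<49)); print('rim',len(P),rect(P))
    T=r['parts_tray'][0]['pixels']
if r.get('spanner_mid'):
    P=pts(r['spanner_mid'][0]['pixels']); P=P[(P[:,2]>6)&(P[:,2]<13)]; print('spanner',len(P),rect(P))
if r.get('gauge_mid'):
    P=pts(r['gauge_mid'][0]['pixels']);zt=np.percentile(P[:,2],60);print('gauge all',rect(P),zt)
    Q=P[P[:,2]>25]; print('gauge top',len(Q),rect(Q),circ(Q)); Q2=P[P[:,2]>33]; print('hi',len(Q2),rect(Q2),circ(Q2))
for x in r.get('clamp_mid',[])[:1]:
    P=pts(x['pixels']);Q=P[P[:,2]>(float(sys.argv[2]) if len(sys.argv)>2 else 23)];print('clamp',len(P),rect(P),'top',len(Q),rect(Q),Q[:,2].mean())
    # circle fit image outer
    c=(Q[:,:2].max(0)+Q[:,:2].min(0))/2; print(c,Q.min(0),Q.max(0))
    def f(v):
        e=np.hypot(Q[:,0]-v[0],Q[:,1]-v[1])-v[2]; return e
    o=least_squares(f,[*np.median(Q[:,:2],0),23],loss='soft_l1',f_scale=1); print('circfit',o.x)
E
python3 fit.py w1
python3 - <<'E'
import cv2
a=cv2.imread('pics/w1.png')[90:285,180:380]
cv2.imwrite('pics/w1c.png',cv2.resize(a,None,fx=3,fy=3,interpolation=cv2.INTER_CUBIC))
E
```

```text
rim 3277 (array([481.2, 191.8]), array([199.1, 250.7]), 6.06)
spanner 635 (array([440.6, 210.7]), array([ 27.9, 178. ]), 4.63)
gauge all (array([435.8, 258.1]), array([62.4, 50.8]), 68.82) 29.61209385392858
gauge top 1556 (array([436.9, 258.1]), array([61.6, 48.7]), 68.18) (array([440.8, 255.3]), 32.8)
hi 342 (array([439.4, 264.2]), array([48.1, 48.7]), 66.09) (array([439.3, 263.5]), 24.8)
clamp 925 (array([450.7, 167.7]), array([52.1, 71.4]), 12.74) top 548 (array([449.5, 168.9]), array([50.9, 61. ]), 6.3) 25.436612645850207
[448.98700069 168.30547616] [423.2951621  137.29877851  23.04248052] [474.67883927 199.31217381  28.44875071]
circfit [448.8776659  171.86100474  24.89373056]
```

View pics/w1c.png

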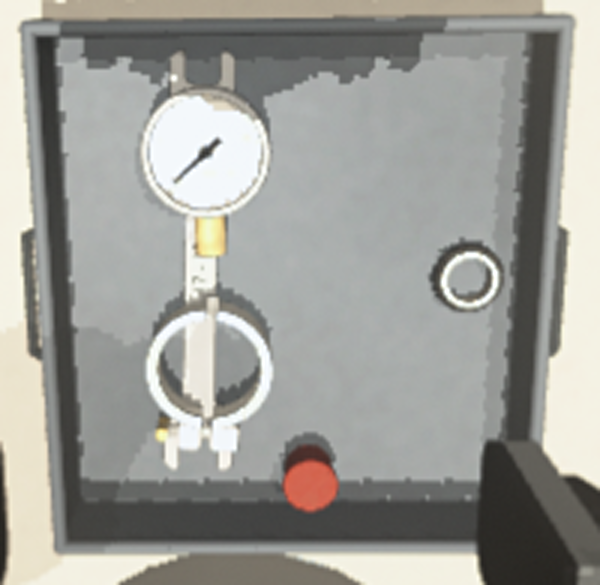

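```bash
python3 -m inch '{"delta_pos":[[-0.12,-0.9,-0.5],[-0.11,-0.93,-1],[0,0,-1],[0,0,-1],[0,0,-1],[0,0,0]],"delta_rot":[[0,0,0],[0,0,0],[0,0,0],[0,0,0],[0,0,0],[0,0,0]],"fingers":[0.6,0.6,0.6,0.6,0.6,0.6]}' ; python3 look.py w2 clamp_mid; python3 -c "
from h import *
s=bot.observe();print(R.from_rotvec(s['orientation']).as_matrix(),s['grip_width'])"
```

```text
t: 6.5
tcp_pos: [449.9, 170.2, 53.0]
orientation: [-2.103, -2.316, -0.0]
contact_force: [0.7, -0.1, 1.7]
grip_width: 0.8
clamp_mid 0.72 [221.0, 151.9, 75.7, 103.5] 2792 [447.4 159.2  24.9] [11.6 26.4]
[ 0.69   0.305 -0.512 -0.02  -0.756  2.562] 6.5 [449.89365893 170.19180024  52.96735726] [-2.10288458e+00 -2.31560536e+00 -3.04502927e-04]
[[-0.09735213  0.99524443 -0.00332951]
 [ 0.99515319  0.09738877  0.01362163]
 [ 0.01388111 -0.00198728 -0.99990168]] 0.8029452691027497
```

View pics/w2.png

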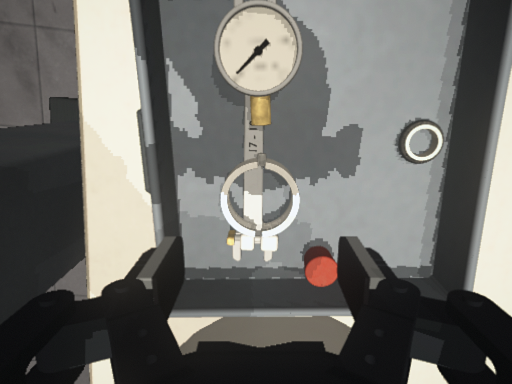

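```bash
python3 fit.py w2
```

```text
clamp 2792 (array([449.6, 165.3]), array([50.4, 76.5]), 6.37) top 1859 (array([448.9, 168.5]), array([50.6, 61.6]), 2.04) 25.36180498287329
[448.67760239 168.37400802] [423.34004258 137.40700866  23.01721144] [474.0151622  199.34100738  28.07219324]
circfit [448.71100359 171.81373793  24.72533674]
```

```bash
python3 -m inch '{"delta_pos":[[-0.03,0.05,-0.5],[0,0,-0.4],[0,0,-0.2],[0,0,0],[0,0,0],[0,0,0],[0,0,0],[0,0,0]],"delta_rot":[[0,0.01,0],[0,0,0],[0,0,0],[0,0,0],[0,0,0],[0,0,0],[0,0,0],[0,0,0]],"fingers":[0.6,0.6,0.6,0.6,0,0,0,0]}' 40; python3 -m inch '{"delta_pos":[[0,0,0],[0,0,0],[0,0,0]],"delta_rot":[[0,0,0],[0,0,0],[0,0,0]],"fingers":[-0.3,-0.3,-0.3]}'
```

```text
t: 7.6
tcp_pos: [459.3, 180.1, 21.8]
orientation: [-2.103, -2.324, -0.046]
contact_force: [-0.6, 0.4, -0.4]
grip_width: 0.501
t: 7.98
tcp_pos: [459.2, 180.0, 21.7]
orientation: [-2.103, -2.324, -0.046]
contact_force: [0.4, 0.0, 0.6]
grip_width: 0.348
```

```bash
python3 look.py w3 clamp_mid; python3 fit.py w3
```

```text
clamp_mid 0.69 [198.3, 177.4, 85.7, 111.2] 3021 [455.  171.5  24.9] [11.6 26.4]
[ 0.695  0.357 -0.539 -0.019 -0.646  2.561] 7.975 [459.20418855 180.00803107  21.70683637] [-2.10277012 -2.32366325 -0.04580329]
clamp 3021 (array([453.4, 167.2]), array([52.6, 67.5]), 39.54) top 1969 (array([452.5, 169.9]), array([49.6, 62. ]), 33.7) 25.38083634569195
[448.79363072 168.46262259] [422.84607753 137.6484744   23.00211602] [474.74118391 199.27677078  27.73921423]
circfit [448.51913764 171.9747018   24.81142514]
```

View pics/w3.png

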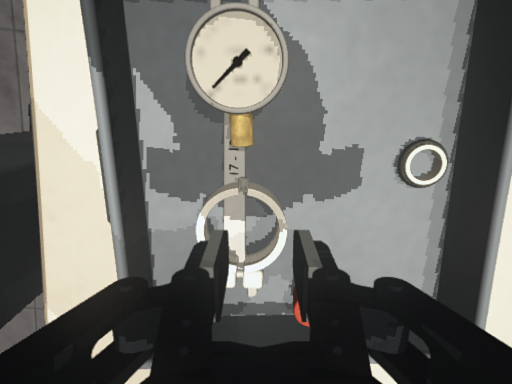

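```bash
python3 - <<'E'
from h import *
snap('scene','s1.png');snap('top','t1.png')
s=bot.observe();print(np.round(s['tau'],2),s['contact_force'],s['q'],s['t'])
E
```

```text
[ -0.   -31.61  12.65   2.8    0.05   0.  ] [0.11751989 0.07545302 0.27531619] [ 0.69527426  0.35736143 -0.5393378  -0.01893185 -0.64624712  2.56105425] 8.175
```

View pics/s1.png

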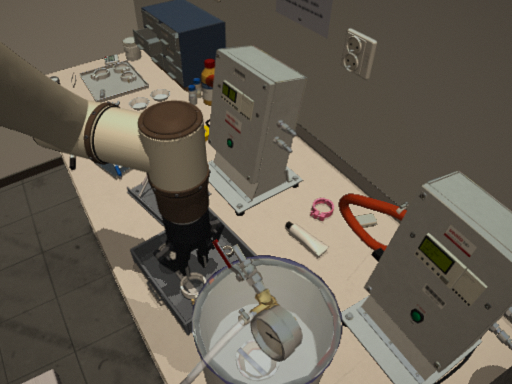

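View pics/t1.png

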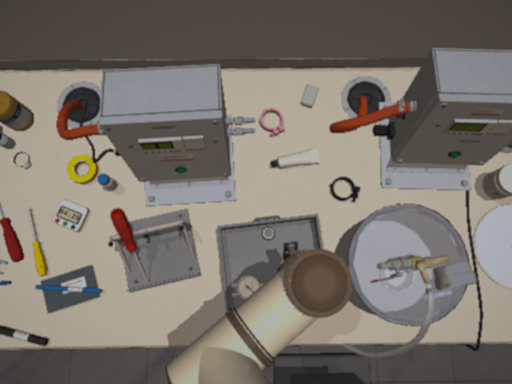

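```bash
python3 - <<'E'
from h import *
s=bot.observe();M=R.from_rotvec(s['orientation']).as_matrix();print(M)
print((R.from_matrix(M)*R.from_rotvec([-2.103,-2.316,0]).inv()).as_rotvec())
E
python3 -m inch '{"delta_pos":[[0,0,0.5]],"delta_rot":[[0,0,0]],"fingers":[-0.3]}'
python3 -m inch '{"delta_pos":[[0,0,0.5]],"delta_rot":[[0,0,0]],"fingers":[0.5]}'
python3 -c "
from h import *
s=bot.observe();print(np.round(s['q'],3),np.round(s['tau'],2),s['contact_force'],s['torque'])"
```

```text
[[-0.09979232  0.99490775  0.01414459]
 [ 0.99469154  0.09939181  0.02664609]
 [ 0.02510454  0.01672858 -0.99954485]]
[ 0.01772881 -0.02402377  0.00325859]
t: 8.3
tcp_pos: [458.1, 179.2, 40.7]
orientation: [-2.103, -2.323, -0.04]
contact_force: [0.6, 0.1, 0.3]
grip_width: 0.347
t: 8.43
tcp_pos: [457.9, 179.1, 61.0]
orientation: [-2.103, -2.323, -0.038]
contact_force: [0.1, 0.7, 0.7]
grip_width: 0.545
[ 0.695  0.297 -0.499 -0.017 -0.752  2.558] [-4.000e-02 -2.899e+01  1.370e+01  3.090e+00  3.000e-01  1.000e-02] [0.14748424 0.72797832 0.70697023] [-0.0408399   0.00409813 -0.07204774]
```

```bash
python3 -m inch '{"delta_pos":[[-0.23,-0.18,-0.2]],"delta_rot":[[-0.15,0.2,0]],"fingers":[0.5]}'
for i in 1; do python3 -m inch '{"delta_pos":[[0,0,-0.3]],"delta_rot":[[0,0,0]],"fingers":[0.5]}';done
python3 -c "
from h import *
s=bot.observe();print(np.round(s['q'],3),np.round(s['tau'],2),s['contact_force'],s['torque'])"
```

```text
t: 8.55
tcp_pos: [449.9, 172.8, 54.6]
orientation: [-2.099, -2.32, 0.001]
contact_force: [-0.3, -0.3, 0.0]
grip_width: 0.742
t: 8.68
tcp_pos: [449.3, 172.4, 41.7]
orientation: [-2.099, -2.319, 0.002]
contact_force: [0.0, -0.9, 0.3]
grip_width: 0.748
[ 0.695  0.323 -0.523 -0.02  -0.729  2.561] [-1.000e-02 -3.193e+01  1.380e+01  3.020e+00 -2.600e-01 -0.000e+00] [ 3.35337490e-04 -9.31174006e-01  3.42409438e-01] [-0.02488279  0.00194317  0.05757689]
```

```bash
python3 -m inch '{"delta_pos":[[0,0,-0.25]],"delta_rot":[[0,0,0]],"fingers":[0.5]}'
python3 -c "
from h import *
s=bot.observe();print(np.round(s['q'],3),np.round(s['tau'],2),s['contact_force'],s['torque'])"
```

```text
t: 8.8
tcp_pos: [448.8, 172.0, 30.2]
orientation: [-2.099, -2.318, 0.005]
contact_force: [-0.4, -0.2, -0.2]
grip_width: 0.75
[ 0.695  0.341 -0.535 -0.021 -0.7    2.562] [-1.000e-02 -3.199e+01  1.315e+01  2.900e+00 -1.500e-01 -0.000e+00] [-0.35325687 -0.15522751 -0.22719204] [-0.04634714  0.03092568 -0.06331693]
```

```bash
python3 -m inch '{"delta_pos":[[0,0,-0.18]],"delta_rot":[[0,0,0]],"fingers":[0.5]}'
python3 -c "
from h import *
s=bot.observe();print(np.round(s['q'],3),np.round(s['tau'],2),s['contact_force'],s['torque'])"
```

```text
t: 8.93
tcp_pos: [448.1, 171.5, 21.4]
orientation: [-2.099, -2.318, 0.009]
contact_force: [-0.2, 0.6, -0.8]
grip_width: 0.747
[ 0.695  0.355 -0.543 -0.021 -0.68   2.562] [-1.000e-02 -3.192e+01  1.262e+01  2.780e+00 -1.200e-01 -0.000e+00] [-0.20288092  0.59967771 -0.845094  ] [-0.02070443 -0.01518609  0.0152    ]
```

```bash
python3 -m inch '{"delta_pos":[[0.02,0.01,-0.15]],"delta_rot":[[0.01,-0.02,0]],"fingers":[0.5]}'
python3 -c "
from h import *
s=bot.observe();print(np.round(s['q'],3),np.round(s['tau'],2),s['contact_force'],s['torque'])"
```

```text
t: 9.05
tcp_pos: [448.6, 171.6, 14.3]
orientation: [-2.1, -2.319, 0.007]
contact_force: [-0.6, 0.3, 0.4]
grip_width: 0.746
[ 0.695  0.367 -0.55  -0.021 -0.66   2.562] [-1.000e-02 -3.201e+01  1.226e+01  2.700e+00 -1.200e-01  0.000e+00] [-0.56884379  0.27467139  0.35837284] [ 0.02334228 -0.01546978 -0.01098052]
```

```bash
python3 -m inch '{"delta_pos":[[0.02,0.01,-0.11]],"delta_rot":[[0.01,-0.02,0]],"fingers":[0.5]}'
python3 look.py w4 clamp_mid
python3 -c "
from h import *
s=bot.observe();print(np.round(s['q'],3),np.round(s['tau'],2),s['contact_force'],s['torque'])"
```

```text
t: 9.18
tcp_pos: [449.4, 171.9, 9.2]
orientation: [-2.1, -2.319, 0.004]
contact_force: [-0.1, -0.5, 0.4]
grip_width: 0.752
clamp_mid 0.77 [210.4, 168.9, 95.4, 120.8] 4424 [447.2 159.9  24.8] [12.2 26.3]
[ 0.695  0.376 -0.555 -0.02  -0.645  2.562] 9.175 [449.38808827 171.94116979   9.2196888 ] [-2.10035376 -2.31935028  0.00376129]
[ 0.695  0.375 -0.555 -0.02  -0.645  2.562] [ 1.000e-02 -3.165e+01  1.203e+01  2.680e+00  5.000e-02 -0.000e+00] [-0.6933633  -0.25619794  0.80800726] [0.01798347 0.0259578  0.00070256]
```

View pics/w4.png

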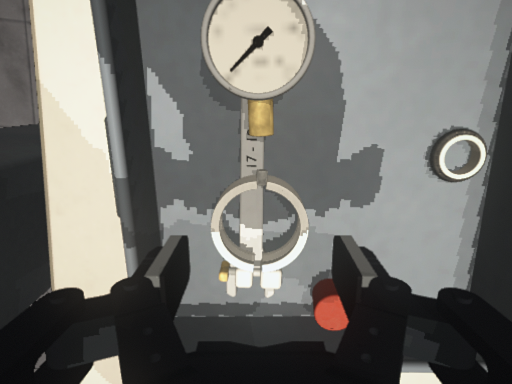

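```bash
python3 - <<'E'
from h import *
s=bot.observe()
M=R.from_rotvec(s['orientation']).as_matrix();t=np.array(s['tcp_pos'])
for b in [0,5,10,15,20,30]:
  for y in [-34,0,34]:
   for x in [-11,11]:
    print(b,y,x,np.round(proj('wrist',s,t+M@[x,y,-b])[0]))
import pickle
p,d,C,_,_=pickle.load(open('w4.pkl','rb'))
print(np.round(d[225:330:8,150:190:6]))
print(np.round(d[225:330:8,335:375:6]))
E
```

```text
0 -34 -11 [202. 237.]
0 -34 11 [201. 202.]
0 0 -11 [260. 237.]
0 0 11 [261. 202.]
0 34 -11 [318. 237.]
0 34 11 [320. 202.]
5 -34 -11 [201. 241.]
5 -34 11 [199. 204.]
5 0 -11 [260. 241.]
5 0 11 [261. 204.]
5 34 -11 [320. 241.]
5 34 11 [322. 204.]
10 -34 -11 [199. 245.]
10 -34 11 [198. 207.]
10 0 -11 [260. 245.]
10 0 11 [261. 207.]
10 34 -11 [322. 245.]
10 34 11 [324. 207.]
15 -34 -11 [198. 249.]
15 -34 11 [196. 210.]
15 0 -11 [260. 249.]
15 0 11 [261. 210.]
15 34 -11 [323. 249.]
15 34 11 [325. 211.]
20 -34 -11 [196. 253.]
20 -34 11 [194. 214.]
20 0 -11 [261. 253.]
20 0 11 [261. 214.]
20 34 -11 [325. 253.]
20 34 11 [327. 214.]
30 -34 -11 [192. 262.]
30 -34 11 [190. 221.]
30 0 -11 [261. 262.]
30 0 11 [261. 221.]
30 34 -11 [329. 262.]
30 34 11 [331. 221.]
[[185. 195. 201. 201. 203. 202. 202.]
 [185. 194. 204. 204. 203. 203. 203.]
 [186. 196. 205. 137. 138. 137. 142.]
 [186. 139. 129. 130. 130. 132. 143.]
 [131. 124. 124. 123. 124. 133. 144.]
 [127. 119. 119. 118. 124. 133. 143.]
 [112. 113. 113. 115. 124. 133. 144.]
 [106. 111. 111. 117. 124. 133. 144.]
 [101. 110. 113. 116. 124. 133. 213.]
 [ 98.  97. 113. 117. 125. 133. 216.]
 [ 92.  87.  86. 117. 124. 216. 215.]
 [ 83.  82.  83.  82. 124. 219. 218.]
 [ 80.  80.  79.  80. 212. 213. 213.]
 [ 78.  77.  76.  76.  76. 205. 205.]]
[[201. 201. 202. 201. 200. 200. 201.]
 [203. 201. 202. 201. 202. 201. 202.]
 [143. 137. 138. 137. 204. 203. 204.]
 [144. 134. 131. 130. 129. 138. 204.]
 [145. 133. 124. 122. 124. 124. 132.]
 [143. 133. 124. 118. 118. 118. 126.]
 [144. 133. 124. 115. 113. 112. 112.]
 [143. 132. 125. 116. 112. 111. 108.]
 [197. 132. 124. 115. 112. 110. 102.]
 [189. 133. 124. 116. 112.  97.  98.]
 [190. 189. 125. 115.  85.  86.  95.]
 [192. 191. 123.  82.  84.  82.  83.]
 [193. 194. 194.  81.  81.  81.  80.]
 [194. 205.  78.  78.  76.  76.   0.]]
```

```bash
python3 - <<'E'
from h import *
import pickle
for tag in ['w4','w3','w2']:
    p,d,C,s,_=pickle.load(open(tag+'.pkl','rb'))
    M=R.from_rotvec(s['orientation']).as_matrix();t=np.array(s['tcp_pos'])
    L=(C-t)@M
    m=(d>0)&(d<160)&(abs(L[...,1])<65)
    Q=L[m]
    for side in (-1,1):
        q=Q[(Q[:,1]*side>0)]
        print(tag,s['grip_width'],side,len(q),'zmax',np.percentile(q[:,2],[90,99,99.9]))
        tip=q[q[:,2]>np.percentile(q[:,2],99)-8]
        print(np.round(tip.min(0)),np.round(tip.max(0)),np.round(np.median(tip,0)))
E
```

```text
w4 0.751951844008091 -1 31227 zmax [-19.13679973 -12.96591805  -6.16588787]
[ 50. -63. -21.] [112.  -0.  -4.] [ 92. -13. -19.]
w4 0.751951844008091 1 24615 zmax [-19.56779125 -18.16814485 -17.0675767 ]
[ 58.   0. -26.] [109.  23. -16.] [ 91.  10. -19.]
w3 0.3484606704916854 -1 22567 zmax [-67.01731246  -8.52544624  -4.92353368]
[ 73. -36. -15.] [110.  -0.  -4.] [104. -21. -12.]
w3 0.3484606704916854 1 21504 zmax [-76.61293982 -11.47197492  -9.32707757]
[ 75.   0. -14.] [106.  13.  -6.] [ 96.   9. -11.]
w2 0.7999480386335646 -1 20312 zmax [-76.73306626 -52.19925182 -47.08040307]
[-10. -48. -60.] [ 13. -34. -45.] [  8. -34. -55.]
w2 0.7999480386335646 1 19733 zmax [-76.47171798 -52.08800279 -46.9790469 ]
[-10.  34. -60.] [ 13.  48. -45.] [  8.  34. -55.]
```

```bash
python3 - <<'E'
from h import *
import pickle
for tag in ['w1','w2','w3','w4']:
    p,d,C,s,_=pickle.load(open(tag+'.pkl','rb'))
    M=R.from_rotvec(s['orientation']).as_matrix();t=np.array(s['tcp_pos'])
    L=(C-t)@M
    for side in (-1,1):
        m=(d>0)&(d<160)&(abs(L[...,0])<16)&(L[...,1]*side>0)&(abs(L[...,1])<62)
        q=L[m]
        print(tag,round(s['grip_width'],2),side,len(q),'z',np.round(np.percentile(q[:,2],[1,50,99,99.9]),1))
        for lo in range(-100,-20,10):
            w=q[(q[:,2]>lo)&(q[:,2]<lo+10)]
            if len(w)>10: print(lo,np.round(np.percentile(w,[1,99],axis=0)[:,:2],1).tolist(),end=' ')
        print()
E
```

```text
w1 0.82 -1 14614 z [-124.3 -101.4  -51.3  -47. ]
-100 [[-9.9, -61.3], [14.8, -32.9]] -90 [[0.2, -56.2], [14.4, -34.7]] -80 [[-9.1, -48.3], [12.5, -34.6]] -70 [[-9.8, -48.5], [12.6, -34.4]] -60 [[-9.9, -48.1], [12.5, -34.5]] -50 [[-9.6, -41.2], [11.9, -34.5]] 
w1 0.82 1 14157 z [-124.4 -101.1  -51.2  -46.9]
-100 [[-9.7, 32.8], [14.9, 61.3]] -90 [[0.2, 34.5], [14.2, 56.0]] -80 [[-9.2, 34.4], [12.5, 48.2]] -70 [[-9.4, 34.4], [12.7, 48.4]] -60 [[-9.8, 34.4], [12.5, 48.2]] -50 [[-8.7, 34.5], [12.0, 40.8]] 
w2 0.8 -1 14809 z [-124.3 -101.2  -50.9  -46.9]
-100 [[-9.8, -61.1], [14.8, -32.2]] -90 [[0.2, -55.9], [14.4, -34.0]] -80 [[-9.1, -47.4], [12.5, -33.9]] -70 [[-9.8, -47.8], [12.6, -33.7]] -60 [[-9.7, -47.5], [12.5, -33.7]] -50 [[-9.2, -37.1], [11.7, -33.8]] 
w2 0.8 1 14353 z [-124.4 -101.   -51.   -46.8]
-100 [[-9.7, 32.0], [14.8, 61.2]] -90 [[-0.1, 33.7], [14.6, 55.3]] -80 [[-9.2, 33.6], [12.5, 47.4]] -70 [[-9.7, 33.6], [12.7, 47.7]] -60 [[-9.6, 33.7], [12.6, 47.1]] -50 [[-9.4, 33.8], [11.8, 39.5]] 
w3 0.35 -1 16698 z [-124.3 -101.6  -47.6  -41.3]
-100 [[-10.6, -49.8], [14.4, -16.3]] -
[... 264 characters left out ...]
-4.2, 16.3], [15.0, 46.2]] -80 [[-9.7, 14.7], [13.3, 25.2]] -70 [[-9.6, 14.7], [12.7, 28.2]] -60 [[-9.1, 14.8], [12.5, 28.3]] -50 [[-9.5, 14.8], [12.6, 27.1]] 
w4 0.75 -1 15462 z [-124.3 -100.6  -35.4  -33. ]
-100 [[-9.7, -61.0], [14.7, -30.6]] -90 [[1.0, -54.5], [14.7, -32.0]] -80 [[-9.1, -45.2], [12.5, -31.6]] -70 [[-9.7, -45.5], [12.6, -31.6]] -60 [[-9.7, -45.4], [12.5, -31.7]] -50 [[-9.7, -38.3], [12.2, -31.7]] -40 [[-6.1, -62.0], [15.7, -59.9]] 
w4 0.75 1 14800 z [-124.2 -100.4  -50.3  -45.8]
-100 [[-9.9, 30.5], [14.8, 61.1]] -90 [[1.4, 31.6], [14.8, 55.2]] -80 [[-9.1, 31.5], [12.6, 45.2]] -70 [[-9.7, 31.6], [12.7, 45.4]] -60 [[-9.4, 31.6], [12.6, 45.1]] -50 [[-9.8, 31.7], [12.3, 38.0]]
```

```bash
python3 - <<'E'
from h import *
p,d,s=snap('scene')
M=R.from_rotvec(s['orientation']).as_matrix();t=np.array(s['tcp_pos']);print(t)
q=p.copy()
for b,c in [(0,(255,0,0)),(47,(0,255,0)),(19,(255,255,0))]:
  for y in (-32,0,32):
    u=proj('scene',s,t+M@[0,y,-b])[0]; print(b,y,u); cv2.circle(q,tuple(int(v) for v in u),1,c,-1)
a=q[220:320,130:270]
cv2.imwrite('pics/s2.png',cv2.resize(a,None,fx=5,fy=5,interpolation=cv2.INTER_CUBIC)[:,:,::-1])
E
```

```text
[449.13720182 171.77372536   9.26423824]
0 -32 [180.50456355 296.32520057]
0 0 [194.11473663 287.99774501]
0 32 [207.32569696 279.88783633]
47 -32 [177.83407884 283.53484508]
47 0 [192.1418843  275.01025782]
47 32 [206.00606697 266.72813422]
19 -32 [179.45230935 291.30241109]
19 0 [193.33675883 282.89430577]
19 32 [206.80480542 274.71346492]
```

View pics/s2.png

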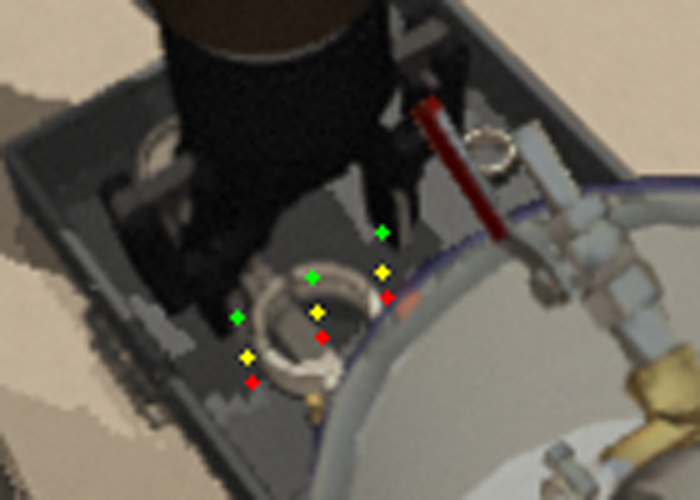

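```bash
python3 -m inch '{"delta_pos":[[0.01,0,-0.4],[0.01,0.01,-0.3]],"delta_rot":[[0.01,-0.01,0],[0.01,-0.01,0]],"fingers":[0.5,0.5]}'
python3 -m inch '{"delta_pos":[[0.01,0.01,-0.25]],"delta_rot":[[0.01,-0.01,0]],"fingers":[0.5]}'
```

```text
t: 9.57
tcp_pos: [451.7, 173.5, -17.4]
orientation: [-2.1, -2.321, -0.009]
contact_force: [0.8, 1.1, 0.2]
grip_width: 0.751
t: 9.7
tcp_pos: [452.4, 174.1, -27.7]
orientation: [-2.1, -2.321, -0.013]
contact_force: [0.4, -0.7, -0.4]
grip_width: 0.751
```

```bash
python3 -m inch '{"delta_pos":[[-0.08,-0.05,-0.1]],"delta_rot":[[-0.06,0.08,0]],"fingers":[0.5]}'
python3 look.py w5 clamp_mid; python3 fit.py w5; python3 -c "
from h import *
s=bot.observe();print(R.from_rotvec(s['orientation']).as_matrix()[:,2])"
```

```text
t: 9.82
tcp_pos: [448.9, 171.9, -32.3]
orientation: [-2.099, -2.319, 0.007]
contact_force: [0.6, -0.2, -1.1]
grip_width: 0.749
clamp_mid 0.93 [194.3, 190.8, 127.1, 151.2] 8206 [447.6 161.3  24.7] [11.6 26.3]
[ 0.695  0.45  -0.586 -0.025 -0.542  2.568] 9.825 [448.86704937 171.85242543 -32.30945565] [-2.098924   -2.3191362   0.00747937]
clamp 8206 (array([448.8, 163.5]), array([64. , 68.1]), 38.09) top 4869 (array([449. , 168.5]), array([51.7, 61.9]), 3.59) 25.36009691483374
[448.5666789  168.32392464] [422.8296566  136.99199105  23.00191819] [474.30370121 199.65585824  27.63639685]
circfit [448.71876407 172.16674826  24.62703665]
[-0.01330924  0.00566756 -0.99989537]
```

View pics/w5.png

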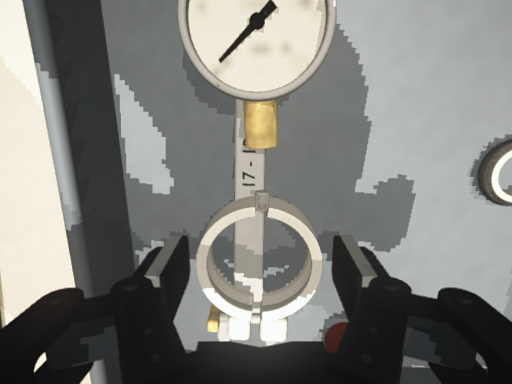

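```bash
python3 -m inch '{"delta_pos":[[0,0,0],[0,0,0],[0,0,0],[0,0,0],[0,0,0]],"delta_rot":[[0,0,0],[0,0,0],[0,0,0],[0,0,0],[0,0,0]],"fingers":[0,0,0,0,0]}' 40
```

```text
t: 10.55
tcp_pos: [449.4, 172.3, -31.1]
orientation: [-2.099, -2.32, 0.004]
contact_force: [-0.4, 0.0, -1.2]
grip_width: 0.59
```

```bash
python3 -m inch '{"delta_pos":[[0,0,0],[0,0,0.3],[0,0,0.5]],"delta_rot":[[0,0,0],[0,0,0],[0,0,0]],"fingers":[-0.2,-0.2,-0.2]}' 45; python3 look.py w6 clamp_mid,spanner_mid,gauge_mid; python3 fit.py w6 45
```

```text
t: 10.92
tcp_pos: [448.4, 171.5, 1.0]
orientation: [-2.099, -2.319, 0.011]
contact_force: [-0.2, -0.3, -1.2]
grip_width: 0.583
clamp_mid 0.81 [198.2, 190.0, 120.5, 151.3] 8107 [447.3 160.5  57.1] [43.9 58.8]
spanner_mid 0.78 [226.6, 97.5, 54.9, 196.9] 4191 [442.6 169.9   8.9] [ 7.3 10. ]
spanner_mid 0.36 [82.1, 0.0, 429.9, 384.0] 96567 [484.9 217.2   2.7] [ 1.5 42.2]
gauge_mid 0.93 [201.9, 0.0, 119.3, 136.9] 11104 [440.7 259.6  29.2] [25.9 36.1]
[ 0.695  0.39  -0.561 -0.022 -0.629  2.564] 10.925 [448.37873952 171.45423426   1.04379587] [-2.09864311 -2.31911421  0.01054443]
spanner 3985 (array([446.9, 184.6]), array([107.9,  29.9]), 89.58)
gauge all (array([435.4, 255.3]), array([58.9, 50.6]), 68.56) 29.45440189549903
gauge top 10799 (array([440.7, 250. ]), array([49.4, 56. ]), 5.93) (array([440.2, 252.6]), 31.2)
hi 1937 (array([439.8, 257.5]), array([49.3, 37.8]), 5.41) (array([439.3, 262.8]), 24.7)
clamp 8107 (array([449.4, 152.2]), array([ 63.9, 102. ]), 1.12) top 7430 (array([449.3, 169.9]), array([50.1, 66.5]), 6.05) 54.95918129112286
[448.6681475  169.86181497] [423.18335135 136.5096653   45.001771  ] [474.15294364 203.21396464  60.17288933]
circfit [448.59946207 173.19536577  24.42617875]
```

View pics/w6.png

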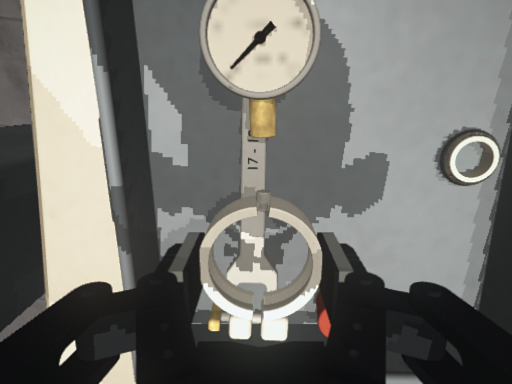

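```bash
python3 -m inch '{"delta_pos":[[0.7,-0.05,0],[0.8,-0.05,0],[0.5,-0.04,-0.1],[0,0,-0.3],[0,0,-0.2]],"delta_rot":[[0,0,0],[0,0,0],[0,0,0],[0,0,0],[0,0,0]],"fingers":[-0.2,-0.2,-0.2,-0.2,-0.2]}' 45; python3 -c "
from h import *
s=bot.observe();print(R.from_rotvec(s['orientation']).as_matrix(),np.round(s['q'],3))"
```

```text
t: 11.75
tcp_pos: [527.6, 164.6, -27.1]
orientation: [-2.098, -2.317, 0.016]
contact_force: [0.7, -0.9, -0.7]
grip_width: 0.585
[[-0.09887881  0.99492267 -0.01875771]
 [ 0.99508539  0.09896016  0.00345706]
 [ 0.00529578 -0.0183237  -0.99981808]] [ 0.587  0.527 -0.398 -0.022 -0.659  2.671]
```

```bash
python3 -m inch '{"delta_pos":[[0.04,0.03,-0.15],[0,0,-0.07]],"delta_rot":[[-0.03,-0.15,0],[0,0,0]],"fingers":[-0.2,-0.2]}'; python3 look.py w7 clamp_mid,parts_tray; python3 fit.py w7 16;python3 -c "
from h import *
s=bot.observe();print(R.from_rotvec(s['orientation']).as_matrix()[:,2])"
```

```text
t: 12.0
tcp_pos: [526.4, 164.9, -38.0]
orientation: [-2.107, -2.328, 0.009]
contact_force: [-3.9, -1.5, 18.1]
grip_width: 0.589
clamp_mid 0.84 [197.2, 190.1, 123.0, 150.4] 8172 [524.9 154.5  18.1] [ 4.8 19.8]
clamp_mid 0.35 [0.0, 0.0, 105.8, 110.2] 7426 [449.  244.3  27.6] [14.3 35.9]
parts_tray 0.71 [2.4, 0.2, 474.2, 383.0] 109185 [515.4 215.3   2.7] [ 1.5 43.7]
[ 5.970e-01  5.390e-01 -4.260e-01 -1.000e-03 -6.120e-01  2.645e+00] 12.0 [526.3615491  164.86323778 -38.02574676] [-2.10677614 -2.32821903  0.00850371]
rim 6940 (array([547.6, 209.1]), array([116.6, 111. ]), 74.58)
clamp 8172 (array([526.4, 156.3]), array([50.6, 81.5]), 0.23) top 4824 (array([526.8, 161.7]), array([50.2, 62.1]), 3.99) 18.799546256702744
[526.35787994 161.43974702] [501.05657974 130.14977716  16.00028091] [551.65918014 192.72971688  21.06589513]
circfit [526.21705247 165.51071641  24.58929227]
[-0.00260425 -0.00123217 -0.99999585]
```

View pics/w7.png

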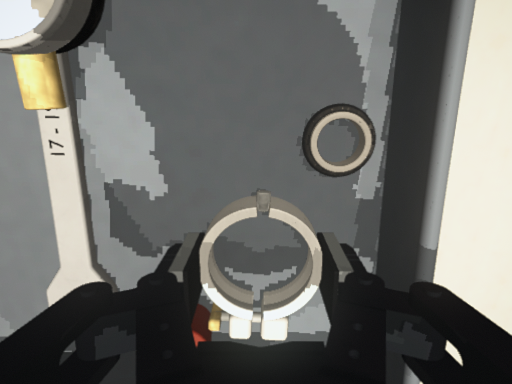

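```bash
python3 -m inch '{"delta_pos":[[0,0,0.02],[0,0,0],[0,0,0]],"delta_rot":[[0,0,0],[0,0,0],[0,0,0]],"fingers":[0.36,0.36,0.36]}'; python3 -m inch '{"delta_pos":[[0,0,0.3],[0,0,0.7],[0,0,1],[-0.5,0.5,0.6],[-0.8,1,0],[-0.8,0.9,0]],"delta_rot":[[0,0,0],[0,0,0],[0,0,0],[0,0,0],[0,0,0],[0,0,0]],"fingers":[0.36,0.5,0.5,0.5,0.5,0.5]}'; python3 look.py w8 clamp_mid,spanner_mid,gauge_mid,parts_tray; python3 fit.py w8 16
```

```text
t: 12.52
tcp_pos: [528.2, 165.9, -35.7]
orientation: [-2.108, -2.329, 0.001]
contact_force: [-0.7, -0.5, -0.1]
grip_width: 0.68
t: 13.28
tcp_pos: [444.9, 262.9, 76.3]
orientation: [2.115, 2.323, 0.008]
contact_force: [0.3, 0.4, 0.2]
grip_width: 0.746
clamp_mid 0.68 [316.1, 277.4, 27.3, 73.6] 956 [510.6 152.   17. ] [ 5.  19.8]
spanner_mid 0.77 [233.0, 138.2, 37.1, 206.8] 2327 [442.3 178.4   8.9] [ 6.7 10.1]
gauge_mid 0.92 [217.0, 158.1, 70.3, 91.0] 4305 [440.  262.6  29.2] [25.3 36.1]
gauge_mid 0.46 [297.6, 1.7, 214.4, 45.0] 7680 [516.2 388.8   4. ] [ 2.3 44.8]
parts_tray 0.8 [147.2, 119.0, 315.8, 262.5] 46649 [483.4 249.9   2.8] [ 1.5 45.2]
[ 0.848  0.32  -0.418  0.    -0.828  2.387] 13.275 [444.93225157 262.9120322   76.31732498] [2.11518477 2.32280141 0.00841657]
rim 5511 (array([478.6, 216.8]), array([199.5, 200.4]), 6.42)
spanner 2230 (array([439.7, 210.4]), array([ 29. , 179.8]), 5.32)
gauge all (array([440.2, 256.4]), array([62. , 57.7]), 64.11) 29.518199179610217
gauge top 4118 (array([436.5, 257.6]), array([63.2, 49.1]), 68.23) (array([441.1, 255.3]), 33.5)
hi 954 (array([439. , 263.8]), array([49.2, 48.6]), 7.0) (array([439.3, 263.6]), 24.9)
clamp 956 (array([497.1, 208.8]), array([ 26.1, 163. ]), 18.32) top 511 (array([494.8, 208. ]), array([ 20.4, 163. ]), 18.62) 19.435582877108452
[492.71678104 206.53651952] [459.16791831 130.9298276   16.05326898] [526.26564376 282.14321144 197.78292702]
circfit [536.34954415 167.91647422  32.11406817]
```

View pics/w8.png

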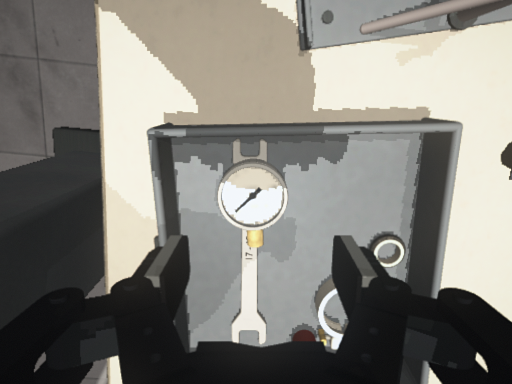

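```bash
python3 -m inch '{"delta_pos":[[-0.14,0.02,-0.6],[0,0,-0.8],[0,0,-0.6]],"delta_rot":[[0,0,0],[0,0,0],[0,0,0]],"fingers":[0.45,0.45,0.45]}';  python3 -c "
from h import *
s=bot.observe();print(R.from_rotvec(s['orientation']).as_matrix()[:,2],np.round(s['q'],3))"
```

```text
t: 13.9
tcp_pos: [443.6, 261.6, -3.9]
orientation: [2.119, 2.319, 0.016]
contact_force: [-0.4, -0.7, 0.1]
grip_width: 0.725
[ 0.00744509  0.00726702 -0.99994588] [ 8.490e-01  4.330e-01 -5.070e-01  1.000e-03 -6.200e-01  2.381e+00]
```

```bash
python3 -m inch '{"delta_pos":[[-0.11,0.05,-0.35],[0,0,-0.3]],"delta_rot":[[-0.06,0.06,0],[0,0,0]],"fingers":[0.45,0.45]}';  python3 look.py w9 gauge_mid; python3 fit.py w9; python3 -c "
from h import *
s=bot.observe();print(R.from_rotvec(s['orientation']).as_matrix()[:,2],np.round(s['q'],3))"
```

```text
t: 14.15
tcp_pos: [440.0, 261.9, -31.6]
orientation: [2.123, 2.315, -0.003]
contact_force: [1.2, 0.3, 0.0]
grip_width: 0.725
gauge_mid 0.86 [196.6, 201.3, 128.0, 147.8] 13449 [439.6 263.8  29.3] [25.1 36.2]
[ 8.550e-01  4.810e-01 -5.250e-01  1.000e-03 -5.670e-01  2.373e+00] 14.15 [439.96062956 261.92255885 -31.55772552] [ 2.12298428  2.31524711 -0.00313576]
gauge all (array([442.3, 250.7]), array([74.5, 64. ]), 76.43) 29.68174986984717
gauge top 12786 (array([437.1, 259.8]), array([59.3, 49.3]), 64.73) (array([440.3, 256.9]), 32.1)
hi 3323 (array([439.4, 263.9]), array([48.8, 49.5]), 9.94) (array([439.4, 263.7]), 25.3)
[-0.00300017 -0.00351625 -0.99998932] [ 0.855  0.482 -0.526  0.    -0.568  2.373]
```

View pics/w9.png

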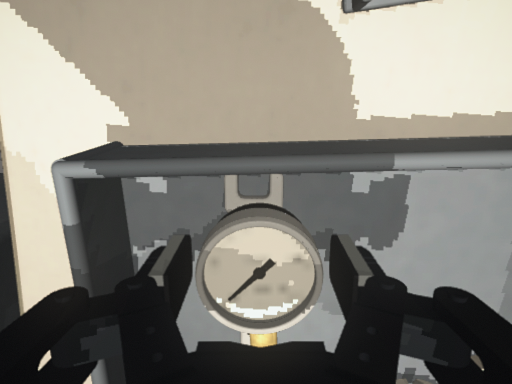

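Fingers straddle the gauge (case centre ~(262,272) px). Small y trim, then close.

```bash
python3 -m inch '{"delta_pos":[[-0.01,0.04,0.02],[0,0,0],[0,0,0],[0,0,0],[0,0,0]],"delta_rot":[[0,0,0],[0,0,0],[0,0,0],[0,0,0],[0,0,0]],"fingers":[0.45,-0.2,-0.2,-0.2,-0.2]}' 50; python3 -m inch '{"delta_pos":[[0,0,0],[0,0,0.3],[0,0,0.5]],"delta_rot":[[0,0,0],[0,0,0],[0,0,0]],"fingers":[-0.3,-0.3,-0.3]}' ; python3 look.py w10 spanner_mid,gauge_mid
```

```text
t: 14.88
tcp_pos: [439.4, 263.9, -29.3]
orientation: [2.123, 2.316, -0.002]
contact_force: [-0.4, 0.4, -1.3]
grip_width: 0.534
t: 15.25
tcp_pos: [438.3, 262.6, 2.6]
orientation: [2.123, 2.315, -0.009]
contact_force: [-0.0, -0.2, -1.5]
grip_width: 0.534
spanner_mid 0.95 [235.1, 156.9, 48.2, 188.6] 1586 [435.5 284.8   8.9] [7.4 9.9]
gauge_mid 0.64 [200.8, 203.4, 118.7, 145.9] 12737 [438.7 263.1  61.8] [57.9 68.6]
[ 0.858  0.424 -0.498 -0.    -0.654  2.37 ] 15.25 [438.31367553 262.62951732   2.55685459] [ 2.12324743  2.31533799 -0.00874019]
```

View pics/w10.png

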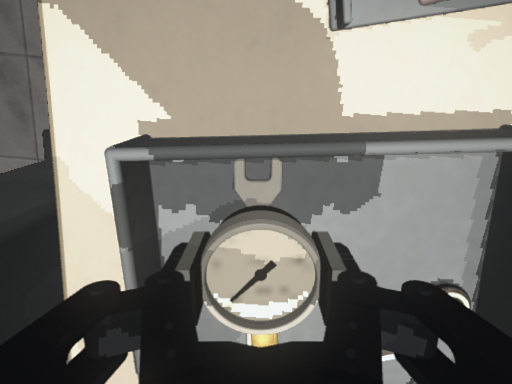

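```bash
python3 -m inch '{"delta_pos":[[0.7,0.1,0],[0.8,0.1,0],[0.55,0.1,-0.1],[0,0,-0.3],[0,0,-0.15]],"delta_rot":[[0,0,0],[0,0,0],[0,0,0],[0,0,0],[0,0,0]],"fingers":[-0.3,-0.3,-0.3,-0.3,-0.3]}' ; python3 -c "
from h import *
s=bot.observe();M=R.from_rotvec(s['orientation']).as_matrix()[:,2];print(M,'rot',-M[1]/.12,M[0]/.12)"
```

```text
t: 16.02
tcp_pos: [520.7, 274.3, -22.0]
orientation: [-2.123, -2.314, 0.009]
contact_force: [-0.2, -0.5, -2.1]
grip_width: 0.532
[-0.00505371 -0.00299908 -0.99998273] rot 0.024992313132925187 -0.042114229547909124
```

```bash
python3 -m inch '{"delta_pos":[[0,0,-0.2],[0,0,-0.1]],"delta_rot":[[0.02,-0.04,0],[0,0,0]],"fingers":[-0.3,-0.3]}'
```

```text
t: 16.27
tcp_pos: [518.7, 273.5, -35.6]
orientation: [-2.123, -2.315, 0.005]
contact_force: [-0.2, 0.1, -1.0]
grip_width: 0.534
```

```bash
python3 -m inch '{"delta_pos":[[0,0,-0.05]],"delta_rot":[[0,0,0]],"fingers":[-0.3]}'
```

```text
t: 16.4
tcp_pos: [518.7, 273.5, -36.4]
orientation: [2.122, 2.316, -0.005]
contact_force: [-3.3, -1.6, 14.7]
grip_width: 0.536
```

```bash
python3 -m inch '{"delta_pos":[[0,0,0.02],[0,0,0],[0,0,0]],"delta_rot":[[0,0,0],[0,0,0],[0,0,0]],"fingers":[0.3,0.3,0.3]}'; python3 -m inch '{"delta_pos":[[0,0,0.3],[0,0,0.7],[0,0,1],[-0.5,-0.4,0.9],[-0.8,-0.6,0.5],[-0.65,-0.6,0]],"delta_rot":[[0,0,0],[0,0,0],[0,0,0],[0,0,0],[0,0,0],[0,0,0]],"fingers":[0.3,0.3,0.3,0.2,0.1,0]}'; python3 look.py w11 clamp_mid,spanner_mid,gauge_mid,parts_tray; python3 fit.py w11 16
```

```text
t: 16.77
tcp_pos: [519.4, 274.6, -34.2]
orientation: [2.12, 2.317, -0.0]
contact_force: [0.2, -0.4, 0.1]
grip_width: 0.65
t: 17.52
tcp_pos: [442.0, 210.8, 109.5]
orientation: [2.118, 2.317, 0.008]
contact_force: [0.2, -0.0, -0.1]
grip_width: 0.504
clamp_mid 0.8 [316.8, 199.8, 61.4, 73.0] 1281 [536.8 173.6  17.2] [ 4.4 19.8]
clamp_mid 0.45 [431.7, 335.2, 10.3, 16.4] 85 [627.2  61.8  14.8] [ 9.4 16.7]
spanner_mid 0.59 [240.7, 69.0, 35.5, 206.0] 3411 [440.3 216.4   8.9] [ 7.6 10.1]
gauge_mid 0.69 [331.7, 76.6, 69.1, 90.4] 3898 [519.2 272.5  22.8] [19.1 29.8]
parts_tray 0.58 [166.5, 36.2, 292.1, 281.8] 53875 [474.4 230.    2.9] [ 1.5 45.2]
[ 0.779  0.235 -0.442  0.003 -0.889  2.45 ] 17.525 [441.98964863 210.81340111 109.51741972] [2.11771297 2.3167271  0.0084799 ]
rim 6995 (array([481.2, 196.8]), array([199.1, 241.4]), 6.7)
spanner 3378 (array([441. , 210.4]), array([ 29.1, 178.9]), 4.4)
gauge all (array([521.8, 267.9]), array([49. , 62.8]), 36.38) 23.150809774151536
gauge top 956 (array([517.8, 273.2]), array([49. , 49.5]), 36.27) (array([518.2, 273.7]), 25.1)Traceback (most recent call last):
  File "fit.py", line 21, in <module>
    Q=P[P[:,2]>25]; print('gauge top',len(Q),rect(Q),circ(Q)); Q2=P[P[:,2]>33]; print('hi',len(Q2),rect(Q2),circ(Q2))
                                                                                                            ~~~~^^^^
  File "fit.py", line 10, in circ
    h=cv2.convexHull(P[:,:2].astype(np.float32))[:,0]
      ~~~~~~~~~~~~~~~~~~~~~~~~~~~~~~~~~~~~~~~~~~^^^^^
TypeError: 'NoneType' object is not subscriptable
```

View pics/w11.png

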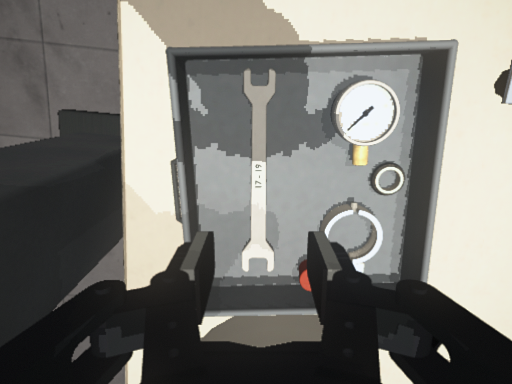

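```bash
cat > kin.py <<'E'
import numpy as np
from scipy.optimize import least_squares
D=[([-0.8904,0.3855,0.0068,-1.1940],[255.6,-569.7,191.2]),
([-.854,.275,.236,-1.543],[254.3,-536,351.3]),
([.333,-.163,-.22,-1.506],[366.5,-43.4,357.9]),
([.852,.179,-.01,-1.367],[459.9,287.6,298.8]),
([.793,.182,-.161,-1.235],[458.4,245.1,235.5]),
([.690,.305,-.512,-.756],[449.9,170.2,53.0]),
([.695,.357,-.539,-.646],[459.2,180.0,21.7]),
([.695,.45,-.586,-.542],[448.9,171.9,-32.3]),
([.695,.39,-.561,-.629],[448.4,171.5,1.0]),
([.587,.527,-.398,-.659],[527.6,164.6,-27.1]),
([.848,.32,-.418,-.828],[444.9,262.9,76.3]),
([.855,.481,-.525,-.567],[440.0,261.9,-31.6]),
([.779,.235,-.442,-.889],[442,210.8,109.5])]
Q=np.array([d[0] for d in D]);P=np.array([d[1] for d in D])
L3=None
def fk(v,q):
    r0,h,L1,a1,L2,a2,L3,dl=v
    q1,q2,q3,q5=q.T
    th=q2-q3;p=th-q5
    R=r0+L1*np.sin(q2+a1)+L2*np.cos(th+a2)+L3*np.cos(p)
    z=h+L1*np.cos(q2+a1)-L2*np.sin(th+a2)-L3*np.sin(p)
    return np.c_[R*np.cos(q1)+dl*np.sin(q1),R*np.sin(q1)-dl*np.cos(q1),z]
for l3 in [None]:
    f=lambda v:(fk(v,Q)-P).ravel()
    best=None
    for L1 in(350,450):
        for a1 in (0,.2,-.2):
            o=least_squares(lambda v:np.r_[f(v),(v[6]-300)/100,(v[0]-0)/50,v[5]*3],[0,400,L1,a1,400,0,300,162])
            if best is None or o.cost<best.cost:best=o
    print(best.cost,np.round(best.x,3),np.abs(f(best.x)).max())
v=best.x
# rest target
import sys
def solve(t,pitch):
    def g(q):
        e=fk(v,np.array([q]))[0]-t
        return np.r_[e/10,(q[1]-q[2]-q[3]-pitch)*10]
    o=least_squares(g,[.9,.4,-.3,-.6],bounds=([-3,-1.2,-1.07,-2.99],[3,2,1.41,0.5])); return o.x,o.cost
if __name__=='__main__':
    for tilt in (0,.3,.5,.733):
        for name,c in [('rest',[525,430,67]),('high',[520,420,140])]:
            c=np.array(c);b=36+4
            az=np.arctan2(c[1],c[0])+.2
            ax=np.array([np.sin(tilt)*np.cos(.2),np.sin(tilt)*np.sin(.2),-np.cos(tilt)])
            print(tilt,name,solve(c+ax*40,np.pi/2-tilt))
E
python3 kin.py
python3 look.py w12 >/dev/null; python3 - <<'E'
from h import *
import pickle
f=pickle.load(open('f0.pkl','rb'))
# rest: fit from top and scene clouds: base plate by model alignment
for n in ['top','scene']:
    p,d,C=f[n]; M=f[n,'tool_rest'][0]['pixels']
    P=C[M];P=P[np.isfinite(P).all(1)]
    B=P[(P[:,2]>1.5)&(P[:,2]<8)]
    bar=P[(P[:,2]>86)&(P[:,2]<94)]
    np.save(n+'_base.npy',B)
    print(n,len(B),len(bar),np.round(np.percentile(bar,[1,99],axis=0)))
    a=(p[100:300,90:230] if n=='scene' else p[195:300,90:210])[:,:,::-1]
    cv2.imwrite('pics/rest_%s.png'%n,cv2.resize(a,None,fx=4 if n=='top' else 3,fy=4 if n=='top' else 3,interpolation=cv2.INTER_CUBIC))
E
```

```text
52.90756715164039 [-2.92500e+00  1.63902e+02  5.64206e+02  2.00000e-03  4.23938e+02
  3.00000e-03  3.37992e+02  1.57668e+02] 3.2787259054128413
0 rest (array([ 0.9207274 ,  0.61636877, -0.03696189, -0.91746567]), np.float64(1.040665306167559e-28))
0 high (array([ 0.91753604,  0.5288553 ,  0.00674044, -1.04868146]), np.float64(6.46234853557053e-29))
0.3 rest (array([ 0.90908214,  0.51262412, -0.28194484, -0.47622737]), np.float64(4.579972587836677e-27))
0.3 high (array([ 0.90574939,  0.40961474, -0.23677249, -0.6244091 ]), np.float64(2.9730984226422107e-28))
0.5 rest (array([ 0.90200657,  0.47698808, -0.43557189, -0.15823636]), np.float64(7.318552136566409e-21))
0.5 high (array([ 0.89859127,  0.35859296, -0.39288794, -0.31931542]), np.float64(2.524354896707238e-29))
0.733 rest (array([ 0.8948427 ,  0.48267951, -0.59835354,  0.24323672]), np.float64(2.6744061016415896e-28))
0.733 high (array([ 0.89134641,  0.34068093, -0.56319682,  0.06608143]), np.float64(9.970294651952587e-28))
top 3655 308 [[515. 393.  86.]
 [574. 534.  94.]]
scene 2188 130 [[512. 391.  86.]
 [569. 529.  94.]]
```

View pics/rest_top.png

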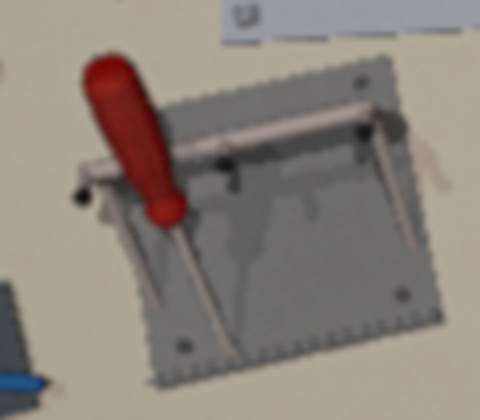

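View pics/rest_scene.png

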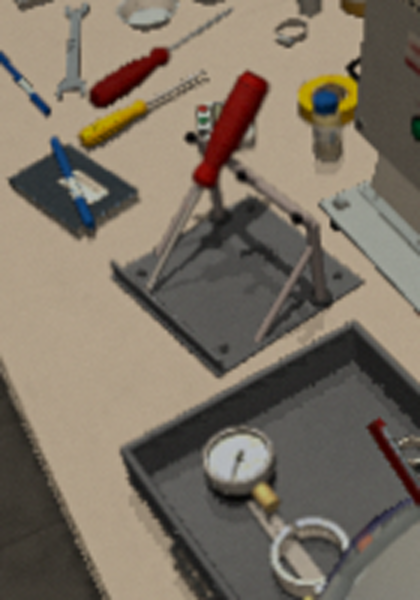

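```bash
cat > k6.py <<'E'
import numpy as np
from scipy.spatial.transform import Rotation as R
from scipy.optimize import least_squares
V=np.array([-2.925,163.9,564.2,.002,423.9,.003,338.0,157.7])
LO=np.array([-3.14,-1.21,-1.07,-3.16,-2.99,-3.1]);HI=np.array([3.14,2.06,1.41,2.05,-.16,3.1])
def fk(q,v=V):
    r0,h,L1,a1,L2,a2,L3,dl=v
    th=q[1]-q[2]
    Rz=R.from_euler('z',q[0])
    F=Rz*R.from_euler('y',th)
    T=F*R.from_euler('x',-q[3])*R.from_euler('y',-q[4])*R.from_euler('x',-q[5])
    w=Rz.apply([r0+L1*np.sin(q[1]+a1),-dl,h+L1*np.cos(q[1]+a1)])+ (Rz*R.from_euler('y',th+a2)).apply([L2,0,0])
    M=T.as_matrix()
    pos=w+M[:,0]*L3
    y=-M[:,2];z=M[:,0];x=np.cross(y,z)
    return pos,np.c_[x,y,z],w
def ik(pos,M,q0,free=False):
    def g(q):
        p,m,_=fk(q)
        return np.r_[(p-pos)/10,5*(R.from_matrix(m)*R.from_matrix(M).inv()).as_rotvec()]
    q0=np.clip(q0,LO+.001,HI-.001)
    o=least_squares(g,q0,bounds=(LO,HI)) if not free else least_squares(g,q0)
    return o.x,o.cost
if __name__=='__main__':
    q=[.695,.45,-.586,-.025,-.542,2.568];p,m,_=fk(q);print(np.round(p,1),R.from_matrix(m).as_rotvec())
    yaw=np.radians(13); tr=np.radians(4.6)
    for al in (0,.2,.3,.4,.5):
        # tray: tool y at angle tr; tool axis leaning; body toward +y
        ex=np.array([np.cos(tr),np.sin(tr),0]);ey=np.array([-np.sin(tr),np.cos(tr),0])
        z=-np.cos(al)*np.array([0,0,1])-np.sin(al)*ey; y=ex; M=np.c_[np.cross(y,z),y,z]
        c=np.array([441,210.4,6.5])
        print('al',al)
        qs=np.array([.779,.235,-.442,.003,-.889,2.45])
        for dz in (150,0):
            q,cost=ik(c+[0,0,dz]+z*40,M,qs);qs=q;print(' tray',dz,np.round(q,2),round(cost,4),np.round(R.from_matrix(M).as_rotvec(),3))
        rx=np.array([np.cos(yaw),np.sin(yaw),0]);t=.733-al
        z=np.sin(t)*rx-np.cos(t)*np.array([0,0,1]);y=np.array([np.sin(yaw),-np.cos(yaw),0]);M=np.c_[np.cross(y,z),y,z]
        c=np.array([533,430,67])
        for q4 in (0,-1,1,-1.5):
          qs=np.array([.9,.45,-.3,q4,-.5,1.2])
          for dz in (80,0):
            q,cost=ik(c+[0,0,dz]+z*40,M,qs);qs=q;print('   rest',dz,np.round(q,2),round(cost,4))
E
python3 k6.py
```

```text
[448.5 174.3 -31.9] [-2.0984684  -2.31942239  0.0081192 ]
al 0
 tray 150 [ 0.77  0.23 -0.42  0.   -0.92  2.45] 0.0 [2.131 2.309 0.   ]
 tray 0 [ 0.77  0.46 -0.58 -0.   -0.54  2.45] 0.0 [2.131 2.309 0.   ]
   rest 80 [ 1.16  0.38 -0.47  1.22 -0.61 -0.37] 0.0
   rest 0 [ 1.16  0.51 -0.53  1.51 -0.57 -0.72] 0.0
   rest 80 [ 1.16  0.38 -0.47  1.22 -0.61 -0.37] 0.0
   rest 0 [ 1.16  0.51 -0.53  1.51 -0.57 -0.72] 0.0
   rest 80 [ 1.16  0.38 -0.47  1.22 -0.61 -0.37] 0.0
   rest 0 [ 1.16  0.51 -0.53  1.51 -0.57 -0.72] 0.0
   rest 80 [ 1.16  0.38 -0.47  1.22 -0.61 -0.37] 0.0
   rest 0 [ 1.16  0.51 -0.53  1.51 -0.57 -0.72] 0.0
al 0.2
 tray 150 [ 0.87  0.28 -0.38  0.16 -1.07  2.27] 0.0 [ 2.026  2.196 -0.203]
 tray 0 [ 0.87  0.5  -0.52  0.22 -0.71  2.18] 0.0 [ 2.026  2.196 -0.203]
   rest 80 [ 1.09  0.39 -0.33  0.74 -0.61  0.15] 0.0
   rest 0 [ 1.09  0.5  -0.4   0.96 -0.49 -0.11] 0.0
   rest 80 [ 1.09  0.39 -0.33  0.74 -0.61  0.15] 0.0
   rest 0 [ 1.09  0.5  -0.4   0.96 -0.49 -0.11] 0.0
   rest 80 [ 1.09  0.39 -0.33  0.74 -0.61  0.15] 0.0
   rest 0 [ 1.09  0.5  -0.4   0.96 -0.49 -0.11] 0.0
   re
[... 1124 characters left out ...]
.44 -0.58  0.44] 0.0
   rest 80 [ 1.02  0.43 -0.19  0.35 -0.74  0.55] 0.0
   rest 0 [ 1.02  0.53 -0.27  0.44 -0.58  0.44] 0.0
al 0.5
 tray 150 [ 0.98  0.38 -0.31  0.32 -1.3   2.1 ] 0.0 [ 1.855  2.01  -0.474]
 tray 0 [ 0.98  0.59 -0.43  0.37 -0.98  1.97] 0.0 [ 1.855  2.01  -0.474]
   rest 80 [ 0.98  0.46 -0.12  0.22 -0.84  0.68] 0.0
   rest 0 [ 0.98  0.55 -0.19  0.26 -0.67  0.63] 0.0
   rest 80 [ 0.98  0.46 -0.12  0.22 -0.84  0.68] 0.0
   rest 0 [ 0.98  0.55 -0.19  0.26 -0.67  0.63] 0.0
   rest 80 [ 0.98  0.46 -0.12  0.22 -0.84  0.68] 0.0
   rest 0 [ 0.98  0.55 -0.19  0.26 -0.67  0.63] 0.0
   rest 80 [ 0.98  0.46 -0.12  0.22 -0.84  0.68] 0.0
   rest 0 [ 0.98  0.55 -0.19  0.26 -0.67  0.63] 0.0
```

```bash
python3 -m inch '{"delta_pos":[[0.1,0.7,1],[0.4,1,1],[0.4,1,0.7],[0.4,1,0],[0.2,1,0],[0,0,0]],"delta_rot":[[0,0,0],[0,0,0],[0,0,0],[0,0,0],[0,0,0],[0,0,0]],"fingers":[0,0,0,0,0,0]}'; python3 look.py w13 tool_rest
```

```text
t: 18.58
tcp_pos: [506.7, 407.6, 215.6]
orientation: [2.119, 2.315, -0.005]
contact_force: [0.1, 0.1, -1.6]
grip_width: 0.5
tool_rest 0.79 [199.9, 24.4, 193.6, 172.0] 21247 [528.3 471.7   4.2] [  2.3 151. ]
tool_rest 0.17 [133.9, 219.5, 176.6, 124.6] 11343 [492.9 252.5   3.1] [ 1.4 45.2]
[ 0.927  0.416  0.114  0.003 -1.272  2.302] 18.575 [506.66545152 407.61065103 215.63577986] [ 2.11939552  2.31493035 -0.00464917]
```

View pics/w13.png

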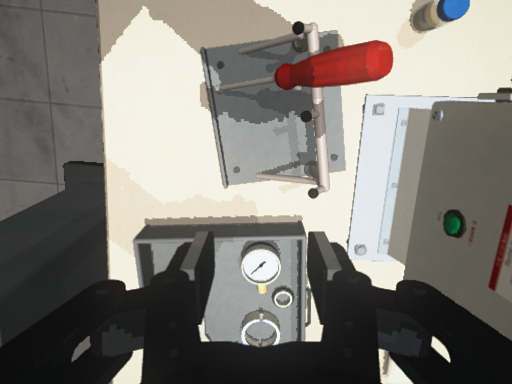

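```bash
cat > restfit.py <<'E'
from h import *
import pickle
p,d,C,s,r=pickle.load(open('w13.pkl','rb'))
u0=proj('wrist',s,[0,0,0])
uv=[(225,187),(203,48),(345,170),(334,32)]
Q=atz('wrist',s,uv,4)
print('corner pts z=4',np.round(Q,1).tolist())
m=r['tool_rest'][0]['pixels'];P=C[m];P=P[np.isfinite(P).all(1)]
B=P[(P[:,2]>2)&(P[:,2]<7)]
# robust: refine pose by matching
def rect(P):
    (c,sz,a)=cv2.minAreaRect(P[:,:2].astype(np.float32)); return np.round(c,1),np.round(sz,1),round(a,2)
print('base',len(B),rect(B))
L=P[(P[:,2]>13)&(P[:,2]<20)]
bar=P[(P[:,2]>87.5)&(P[:,2]<93)]
def frame(P,c,yaw):
    ex=np.array([np.cos(yaw),np.sin(yaw)]);ey=np.array([-ex[1],ex[0]])
    v=P[:,:2]-c; return v@ex,v@ey
for yd in (8,9,10,11,12,13,14):
    c=np.array([524,461]);x,y=frame(bar,c,np.radians(yd)); xb,yb=frame(B,c,np.radians(yd));
    xl,yl=frame(P[(P[:,2]>10)&(P[:,2]<21)],c,np.radians(yd)); k=xl<-55
    print(yd,'bar x',np.round(np.percentile(x[y<20],[5,50,95]),1),'y',np.round(np.percentile(y,[1,99]),1),'lip x',np.round(np.percentile(xl[k],[5,50,95]),1),k.sum(),'base',np.round(np.percentile(xb,[.5,99.5]),1),np.round(np.percentile(yb,[.5,99.5]),1))
np.save('restP.npy',P)
E
python3 restfit.py
```

```text
corner pts z=4 [[467.1, 364.0, 4.0], [434.3, 518.1, 4.0], [609.3, 397.9, 4.0], [573.2, 546.2, 4.0]]
base 12748 (array([520.2, 457.1]), array([150.1, 156.7]), 12.22)
8 bar x [26.6 32.  37.7] y [-70.1  71.3] lip x [-79.4 -73.6 -66.3] 661 base [-77.1  72. ] [-81.8  76. ]
9 bar x [26.6 31.4 36.6] y [-70.7  70.8] lip x [-78.5 -73.6 -66.5] 661 base [-76.6  71.1] [-81.1  75. ]
10 bar x [26.5 31.  35.7] y [-71.3  70.4] lip x [-77.6 -73.7 -66. ] 661 base [-76.9  70.5] [-80.3  74.4]
11 bar x [26.5 30.6 34.8] y [-71.9  69.9] lip x [-76.8 -73.7 -65.5] 661 base [-77.6  69.8] [-79.5  73.9]
12 bar x [26.3 30.2 34.2] y [-72.4  69.5] lip x [-76.2 -73.6 -64.9] 661 base [-78.4  69.3] [-79.3  74.1]
13 bar x [25.9 29.7 33.9] y [-73.  69.] lip x [-76.1 -73.6 -64.3] 661 base [-78.3  69. ] [-79.1  74.4]
14 bar x [25.3 29.2 33.5] y [-73.5  68.4] lip x [-76.7 -73.7 -63.7] 661 base [-77.5  69. ] [-78.9  75. ]
```

```bash
python3 -m inch '{"delta_pos":[[-0.3,-1,0],[-0.33,-1,-0.5],[-0.33,-1,-1],[-0.33,-1,-1],[-0.33,-1,-1],[0,-0.13,-0.4]],"delta_rot":[[-0.5,0,0],[-0.5,0,0],[-0.5,-0.06,-0.05],[-0.16,0,0],[0,0,0],[0,0,0]],"fingers":[0,0,0,0,0,0]}'; cat > tgt.py <<'E'
from h import *
import sys
# usage: tgt.py yaw_y(deg) alpha x y z of TCP, tray style:  tool y dir at angle, lean dir
def mat(ydeg,tilt):  # tool axis tilted: body leans toward tool +x side by tilt
    a=np.radians(ydeg);y=np.array([np.cos(a),np.sin(a),0]);l=np.array([-np.sin(a),np.cos(a),0])
    z=-np.cos(tilt)*np.array([0,0,1])-np.sin(tilt)*l
    return np.c_[np.cross(y,z),y,z]
def need(s,M,pos):
    w=(R.from_matrix(M)*R.from_rotvec(s['orientation']).inv()).as_rotvec()/.12
    dp=(np.asarray(pos)-s['tcp_pos'])/40
    print('t',s['t'],'need pos',np.round(dp,3),'rot',np.round(w,3),'f',np.round(s['contact_force'],1),'q',np.round(s['q'],2),'g',round(s['grip_width'],3))
if __name__=='__main__':
    a=[float(x) for x in sys.argv[1:]]
    M=mat(a[0],a[1]); c=np.array(a[2:5]); b=a[5]
    need(bot.observe(),M,c+M[:,2]*b)
E
python3 tgt.py 4.6 0.2 441 210.4 6 41
```

```text
t: 19.42
tcp_pos: [438.5, 188.5, 58.7]
orientation: [2.03, 2.191, -0.22]
contact_force: [0.4, 0.2, 1.6]
grip_width: 0.502
t 19.425 need pos [ 0.079  0.343 -2.322] rot [ 0.07  -0.061  0.038] f [0.4 0.2 1.6] q [ 0.85  0.34 -0.54  0.19 -0.86  2.23] g 0.502
```

```bash
python3 -m inch '{"delta_pos":[[0.08,0.34,-0.6],[0,0,-0.7],[0,0,-0.5]],"delta_rot":[[0.07,-0.06,0.04],[0,0,0],[0,0,0]],"fingers":[0,0,0]}';python3 tgt.py 4.6 0.2 441 210.4 6 41; python3 look.py w14 spanner_mid; python3 fit.py w14
```

```text
t: 19.8
tcp_pos: [441.8, 199.0, -13.5]
orientation: [2.03, 2.193, -0.199]
contact_force: [0.1, 0.3, 0.2]
grip_width: 0.502
t 19.8 need pos [-0.003  0.083 -0.518] rot [-0.016  0.017  0.026] f [0.1 0.3 0.2] q [ 0.86  0.46 -0.61  0.23 -0.66  2.17] g 0.502
spanner_mid 0.79 [226.0, 24.2, 69.8, 323.5] 9700 [439.3 242.8   9. ] [7.8 9.9]
[ 0.856  0.456 -0.608  0.234 -0.658  2.167] 19.8 [441.78693897 198.97702695 -13.45643175] [ 2.02996884  2.19261662 -0.19949038]
spanner 9623 (array([439.8, 211.5]), array([ 29.6, 178.1]), 5.27)
```

View pics/w14.png

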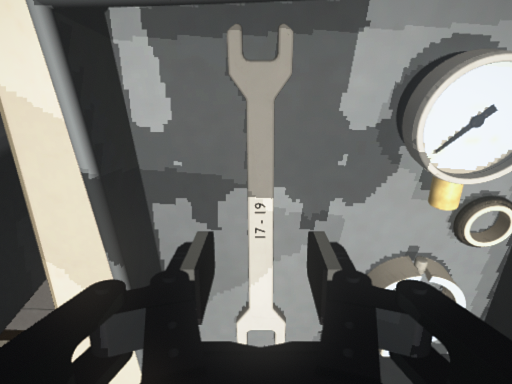

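```bash
python3 -m inch '{"delta_pos":[[0,0.08,-0.3],[0,0,-0.15]],"delta_rot":[[0,0,0],[0,0,0]],"fingers":[0,0]}';python3 tgt.py 4.6 0.2 441 210.4 6 41
```

```text
t: 20.15
tcp_pos: [441.9, 201.8, -31.3]
orientation: [2.031, 2.192, -0.2]
contact_force: [0.4, 0.8, 0.0]
grip_width: 0.499
t 20.15 need pos [-0.007  0.012 -0.071] rot [-0.013  0.017  0.031] f [0.4 0.8 0. ] q [ 0.86  0.49 -0.62  0.25 -0.61  2.15] g 0.499
```

```bash
python3 -m inch '{"delta_pos":[[0,0.01,-0.07],[0,0,0],[0,0,0]],"delta_rot":[[0,0,0],[0,0,0],[0,0,0]],"fingers":[-0.15,-0.3,-0.3]}' 40;python3 tgt.py 4.6 0.2 441 210.4 6 41
```

```text
t: 20.52
tcp_pos: [442.1, 202.5, -33.9]
orientation: [2.031, 2.192, -0.199]
contact_force: [-0.0, 0.1, -1.4]
grip_width: 0.353
t 20.525 need pos [-0.012 -0.005 -0.007] rot [-0.018  0.022  0.03 ] f [-0.   0.1 -1.4] q [ 0.86  0.49 -0.62  0.25 -0.61  2.14] g 0.353
```

```bash
python3 -m inch '{"delta_pos":[[0,0,0],[0,0,0]],"delta_rot":[[0,0,0],[0,0,0]],"fingers":[-0.4,-0.4]}' 60;python3 tgt.py 4.6 0.2 441 210.4 6 41
```

```text
t: 20.78
tcp_pos: [442.2, 202.7, -33.6]
orientation: [2.031, 2.192, -0.198]
contact_force: [-1.1, -0.6, -1.6]
grip_width: 0.323
t 20.775 need pos [-0.015 -0.01  -0.013] rot [-0.023  0.025  0.03 ] f [-1.1 -0.6 -1.6] q [ 0.86  0.49 -0.62  0.25 -0.61  2.14] g 0.323
```

```bash
python3 -m inch '{"delta_pos":[[0,0,0],[0,0,0.4],[0,0,0.6]],"delta_rot":[[0,0,0],[0,0,0],[0,0,0]],"fingers":[-0.6,-0.6,-0.6]}' 70;python3 tgt.py 4.6 0.2 441 210.4 6 41;python3 look.py w15 spanner_mid; python3 - <<'E'
from h import *
import pickle
p,d,C,s,r=pickle.load(open('w15.pkl','rb'))
P=C[r['spanner_mid'][0]['pixels']];P=P[np.isfinite(P).all(1)];P=P[P[:,2]>25]
c=P.mean(0);u,sv,vt=np.linalg.svd(P-c,full_matrices=False);print(len(P),c,vt[0],vt[2])
M=R.from_rotvec(s['orientation']).as_matrix();print('len axis in tool',M.T@vt[0],'normal',M.T@vt[2])
t=(P-c)@vt[0];print('ext',t.min(),t.max(),c+vt[0]*t.min(),c+vt[0]*t.max())
E
```

```text
t: 21.15
tcp_pos: [440.9, 201.2, 5.5]
orientation: [2.031, 2.192, -0.205]
contact_force: [-0.7, -0.7, -1.2]
grip_width: 0.321
t 21.15 need pos [ 0.019  0.028 -0.993] rot [ 0.008 -0.005  0.034] f [-0.7 -0.7 -1.2] q [ 0.86  0.43 -0.58  0.22 -0.72  2.18] g 0.321
spanner_mid 0.91 [221.2, 33.3, 77.8, 314.0] 10516 [438.3 255.5  48.1] [46.9 49. ]
[ 0.861  0.428 -0.583  0.216 -0.716  2.182] 21.15 [440.88278539 201.16731872   5.53342769] [ 2.03058474  2.19164549 -0.20547897]
10509 [437.43799708 244.34700674  48.01508897] [ 0.07838975 -0.99691989  0.0024056 ] [0.00434276 0.00275448 0.99998678]
len axis in tool [-0.98035549  0.0022852   0.19722549] normal [-0.19721597  0.00383311 -0.98035257]
ext -55.245595042159415 98.02336540318142 [433.10730876 299.42243909  47.88219006] [445.12202406 146.62556442  48.25089416]
```

View pics/w15.png

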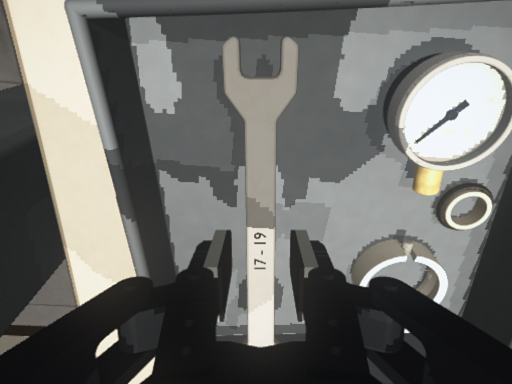

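```bash
cat > plan.py <<'E'
from h import *
from k6 import fk,ik
import sys
s0=np.array([440.88278539,201.16731872,5.53342769]);M0=R.from_rotvec([2.03058474,2.19164549,-0.20547897]).as_matrix()
off=M0.T@(np.array([440.2,209.2,45.5])-s0)
et=M0.T@np.array([-0.0784,.9969,-.0024]); 
yaw=np.radians(12.2);ex=np.array([np.cos(yaw),np.sin(yaw),0]);ey=np.array([-ex[1],ex[0],0]);Z=np.array([0,0,1.])
a=np.radians(42)
e=np.cos(a)*ex+np.sin(a)*Z; n=-np.sin(a)*ex+np.cos(a)*Z
# spanner frame in tool: length et, width wt ~ tool y, normal
yt=np.array([0,1,0]);yt=yt-et*(et@yt);yt/=np.linalg.norm(yt);nt=np.cross(et,yt)
# target: tool y -> -ey ; normal = e x (-ey)
A=np.c_[e,-ey,np.cross(e,-ey)];B=np.c_[et,yt,nt]
MT=A@B.T
C0=np.array([529.3,423.4,67.])
def tcp(dx=0,dn=0,dz=0): return C0+ex*dx+n*dn+Z*dz-MT@off
def need(pos,M=MT):
    s=bot.observe()
    w=(R.from_matrix(M)*R.from_rotvec(s['orientation']).inv()).as_rotvec()/.12
    Mc=R.from_rotvec(s['orientation']).as_matrix()
    print('t',s['t'],'need',np.round((pos-s['tcp_pos'])/40,3),'rot',np.round(w,3),'f',np.round(s['contact_force'],1),'q',np.round(s['q'],2),'g',round(s['grip_width'],3),'cen',np.round(s['tcp_pos']+Mc@off,1))
if __name__=='__main__':
    a=[float(x) for x in sys.argv[1:]]
    need(tcp(*a))
E
python3 - <<'E'
from plan import *
print('off',off,'et',et,'tcp target',tcp(0,0,70),R.from_matrix(MT).as_rotvec())
w=(R.from_matrix(MT)*R.from_matrix(M0).inv()).as_rotvec();print('w',w,np.linalg.norm(w))
q=np.array([.861,.428,-.583,.216,-.716,2.182])
c0=np.array([440.2,209.2,145]);c1=C0+[0,0,70]
for f in np.linspace(0,1,9):
    M=R.from_rotvec(w*f).as_matrix()@M0; c=c0+(c1-c0)*f
    q,cost=ik(c-M@off,M,q);print(np.round(q,2),round(cost,4),np.round(c-M@off))
for dz in (40,20,0):
    q,cost=ik(tcp(0,0,dz),MT,q);print(np.round(q,2),round(cost,4))
E
python3 plan.py 0 0 70
```

```text
off [ -0.07757385  -0.09768232 -40.77133193] et [ 0.98033571 -0.00229693 -0.19722717] tcp target [549.68196654 427.7255163  101.95546931] [-2.9596357  -0.31310949 -0.8100945 ]
w [ 0.64136553 -0.4781403  -1.36661653] 1.5835430604473377
[ 0.87  0.29 -0.39  0.16 -1.04  2.26] 0.0 [441. 201. 105.]
[ 0.87  0.29 -0.38  0.14 -0.97  2.09] 0.0 [453. 231. 104.]
[ 0.88  0.3  -0.38  0.14 -0.89  1.9 ] 0.0 [466. 260. 102.]
[ 0.9   0.3  -0.38  0.15 -0.81  1.69] 0.0 [480. 290. 102.]
[ 0.93  0.31 -0.38  0.21 -0.72  1.44] 0.0 [493. 318. 101.]
[ 0.96  0.32 -0.39  0.3  -0.65  1.15] 0.0 [507. 347. 101.]
[ 1.    0.33 -0.39  0.43 -0.6   0.82] 0.0 [521. 374. 101.]
[ 1.05  0.36 -0.38  0.6  -0.58  0.45] 0.0 [536. 401. 101.]
[ 1.09  0.4  -0.36  0.77 -0.6   0.09] 0.0 [550. 428. 102.]
[ 1.09  0.44 -0.39  0.85 -0.55 -0.  ] 0.0
[ 1.09  0.46 -0.41  0.91 -0.52 -0.07] 0.0
[ 1.09  0.49 -0.42  0.98 -0.49 -0.15] 0.0
t 21.25 need [2.673 5.612 2.363] rot [  5.338  -3.918 -11.384] f [-0.6  0.2 -1.4] q [ 0.86  0.42 -0.58  0.22 -0.71  2.18] g 0.316 cen [441.9 211.1  47.4]
```

```bash
python3 -m inch '{"delta_pos":[[0,0,0.9],[0,0,1],[0,0.1,0.5],[0.2,0.5,0],[0.2,0.5,0],[0.2,0.5,0],[0.2,0.5,0],[0.2,0.5,0]],"delta_rot":[[0,0,0],[0,0,0],[0,0,0],[0.44,-0.33,-0.95],[0.44,-0.33,-0.95],[0.44,-0.33,-0.95],[0.44,-0.33,-0.95],[0.44,-0.33,-0.95]],"fingers":[-0.6,-0.6,-0.6,-0.6,-0.6,-0.6,-0.6,-0.6]}';python3 plan.py 0 0 70
```

```text
t: 22.25
tcp_pos: [480.9, 306.9, 99.7]
orientation: [2.667, 1.519, 0.242]
contact_force: [0.3, 0.4, -1.7]
grip_width: 0.316
t 22.25 need [1.72  3.02  0.055] rot [ 3.038 -2.321 -6.459] f [ 0.3  0.4 -1.7] q [ 0.92  0.3  -0.45  0.19 -0.7   1.55] g 0.316 cen [474.  305.9 139.9]
```

```bash
python3 -m inch '{"delta_pos":[[0.25,0.43,0],[0.25,0.43,0],[0.25,0.43,0],[0.25,0.43,0],[0.25,0.43,0],[0.25,0.43,0],[0.2,0.4,0]],"delta_rot":[[0.43,-0.33,-0.92],[0.43,-0.33,-0.92],[0.43,-0.33,-0.92],[0.43,-0.33,-0.92],[0.43,-0.33,-0.92],[0.43,-0.33,-0.92],[0.43,-0.33,-0.92]],"fingers":[-0.6,-0.6,-0.6,-0.6,-0.6,-0.6,-0.6]}';python3 plan.py 0 0 70
```

```text
t: 23.12
tcp_pos: [543.5, 411.6, 94.4]
orientation: [-2.982, -0.439, -0.754]
contact_force: [0.2, 0.2, -0.9]
grip_width: 0.312
t 23.125 need [0.154 0.402 0.19 ] rot [ 0.386 -0.28  -0.597] f [ 0.2  0.2 -0.9] q [ 0.86  0.37 -0.7   1.25 -0.3  -0.18] g 0.312 cen [524.7 407.6 130.3]
```

```bash
cat > k7.py <<'E'
import numpy as np, pickle
from scipy.spatial.transform import Rotation as R
from scipy.optimize import least_squares
LO=np.array([-3.14,-1.21,-1.07,-3.16,-2.99,-3.1]);HI=np.array([3.14,2.06,1.41,2.05,-.16,3.1])
def fk(q,v):
    r0,h,L1,a1,L2,a2,L3,d1,d2,zf,zt,d3,rt=v
    Rz=R.from_euler('z',q[0]);F=Rz*R.from_euler('y',q[1]-q[2])
    W=F*R.from_euler('x',-q[3]);T5=W*R.from_euler('y',-q[4]);T=T5*R.from_euler('x',-q[5])
    w=Rz.apply([r0+L1*np.sin(q[1]+a1),-d1,h+L1*np.cos(q[1]+a1)])+(Rz*R.from_euler('y',q[1]-q[2]+a2)).apply([L2,0,0])
    w=w+W.apply([0,-d2,zf])+T5.apply([0,-d3,zt])
    M=T.as_matrix();z=M[:,0];y=-M[:,2]
    return w+z*L3,np.c_[np.cross(y,z),y,z]
if __name__=='__main__':
    S=[]
    from glob import glob
    for f in sorted(glob('w*.pkl')):
        s=pickle.load(open(f,'rb'))[3];S.append((s['q'],s['tcp_pos'],s['orientation']))
    S+= [([-0.8904,.3855,.0068,-.0004,-1.1940,-.2586],[255.62,-569.67,191.24],[.6573,-3.0715,-.003]),
     ([-.854,.275,.236,.001,-1.543,-.049],[254.34,-535.96,351.29],[1.028,-2.963,-.015]),
     ([.333,-.163,-.22,.003,-1.506,.248],[366.5,-43.4,357.9],[-2.761,1.49,-.012]),
     ([.852,.179,-.01,-.01,-1.367,1.227],[459.9,287.6,298.8],[-3.026,-.783,-.01])]
    from rig import bot
    s=bot.observe();S.append((s['q'],s['tcp_pos'],s['orientation']))
    S.append(([.92,.3,-.45,.19,-.7,1.55],[480.9,306.9,99.7],[2.667,1.519,.242]))
    v0=np.array([-2.9,163.9,564,.002,424,.003,338,157.7,0,0,0,0,0])
    for q,p,o in S[-6:]:
        P,M=fk(np.array(q),v0);print(np.round(P-p,1),np.round((R.from_matrix(M)*R.from_rotvec(o).inv()).as_rotvec(),3))
    def g(v):
        r=[]
        for q,p,o in S: r+=list(fk(np.array(q),v)[0]-p)
        return np.r_[r,(v-v0)/np.array([30,100,100,.1,100,.1,100,100,100,30,30,100,1])]
    o=least_squares(g,v0,x_scale=np.array([10,10,10,.01,10,.01,10,10,10,10,10,10,1]));v=o.x
    print(np.round(v,3),o.cost)
    for q,p,oo in S[-6:]:
        P,M=fk(np.array(q),v);print(np.round(P-p,1))
    np.save('v7.npy',v)
E
python3 k7.py
```

```text
[ 1.3  1.8 -1.1] [-0. -0.  0.]
[ 1.8  1.5 -0.7] [ 0. -0. -0.]
[-0.3  2.1 -0.7] [-0.  0.  0.]
[-1.4  2.   1. ] [ 0.001 -0.    -0.   ]
[  -5.5 -172.3  -74.6] [0. 0. 0.]
[ -9.1 -15.5 -19.9] [ 0.005 -0.008  0.002]
[ 4.58800e+00  1.53722e+02  5.64993e+02  0.00000e+00  4.22233e+02
  4.00000e-03  3.29740e+02 -5.81000e-01  8.01850e+01  1.62700e+00
 -5.03600e+00  8.01870e+01  0.00000e+00] 13.133691806062666
[-0.   0.  -0.1]
[ 0.2  0.1 -0. ]
[-0.2 -0.  -0.3]
[-0.1  0.2 -0. ]
[ 0.1 -0.8 -0.7]
[2.3 1.8 2.8]
```

```bash
python3 - <<'E'
from plan import *
import k7
v=np.load('v7.npy')
def ik7(pos,M,q0):
    g=lambda q:(lambda P,m:np.r_[(P-pos)/10,5*(R.from_matrix(m)*R.from_matrix(M).inv()).as_rotvec()])(*k7.fk(q,v))
    o=least_squares(g,np.clip(q0,k7.LO+.001,k7.HI-.001),bounds=(k7.LO,k7.HI));return o.x,o.cost
from scipy.optimize import least_squares
q=bot.observe()['q']
for dz in (70,50,30,15,0):
    q,c=ik7(tcp(0,0,dz),MT,q);print(dz,np.round(q,3),round(c,5))
q0=bot.observe()['q']
for b in (0.05,.1,.2):  # extra tilt variants of the tool about ey at same spanner pose would need regrasp
    M=R.from_rotvec(-ey*b).as_matrix()@MT  # spanner steeper
    q,c=ik7(C0-M@off,M,q0);print('steeper' ,b,np.round(q,3),round(c,5))
    M=R.from_rotvec(ey*b).as_matrix()@MT
    q,c=ik7(C0-M@off,M,q0);print('flatter' ,b,np.round(q,3),round(c,5))
E
```

```text
70 [ 0.85   0.373 -0.696  1.393 -0.313 -0.382] 0.0
50 [ 0.791  0.397 -0.721  1.597 -0.282 -0.541] 0.0
30 [ 0.733  0.425 -0.732  1.798 -0.262 -0.695] 0.0
15 [ 0.694  0.447 -0.733  1.936 -0.255 -0.801] 0.0
0 [ 0.664  0.471 -0.73   2.05  -0.253 -0.89 ] 3e-05
steeper 0.05 [ 0.681  0.476 -0.734  2.05  -0.3   -0.908] 0.0141
flatter 0.05 [ 0.72   0.47  -0.724  1.804 -0.234 -0.699] 0.0
steeper 0.1 [ 0.7    0.483 -0.739  2.05  -0.349 -0.928] 0.05262
flatter 0.1 [ 0.811  0.475 -0.697  1.437 -0.241 -0.418] 0.0
steeper 0.2 [ 0.738  0.499 -0.748  2.05  -0.454 -0.975] 0.19456
flatter 0.2 [ 0.965  0.507 -0.505  0.646 -0.381  0.235] 0.0
```

```bash
cat >> plan.py <<'E'
E
python3 - <<'E'
import re
s=open('plan.py').read()
s=s.replace("if __name__=='__main__':","""def tgt(b,de,dn,dz):
    M=R.from_rotvec(ey*b).as_matrix()@MT
    return C0+e*de+n*dn+Z*dz-M@off,M
if __name__=='__main__':""").replace("    need(tcp(*a))","    need(*tgt(*a))")
open('plan.py','w').write(s)
E
cat > ik7.py <<'E'
from plan import *
import k7
from scipy.optimize import least_squares
v=np.load('v7.npy')
def ik7(pos,M,q0):
    g=lambda q:(lambda P,m:np.r_[(P-pos)/10,5*(R.from_matrix(m)*R.from_matrix(M).inv()).as_rotvec()])(*k7.fk(q,v))
    o=least_squares(g,np.clip(q0,k7.LO+.001,k7.HI-.001),bounds=(k7.LO,k7.HI));return o.x,o.cost
E
python3 - <<'E'
from ik7 import *
q0=bot.observe()['q']
for b in (.12,.15,.2):
    q=q0
    for a in [(9,0,60),(9,0,25),(9,0,8),(9,0,0),(0,0,0)]:
        q,c=ik7(*tgt(b,*a),q);print(b,a,np.round(q,3),round(c,5))
E
python3 plan.py .17 9 0 60
```

```text
0.12 (9, 0, 60) [ 0.972  0.417 -0.5    0.707 -0.441  0.196] 0.0
0.12 (9, 0, 25) [ 0.932  0.454 -0.58   0.907 -0.343  0.015] 0.0
0.12 (9, 0, 8) [ 0.897  0.472 -0.622  1.061 -0.296 -0.114] 0.0
0.12 (9, 0, 0) [ 0.876  0.481 -0.641  1.149 -0.275 -0.186] 0.0
0.12 (0, 0, 0) [ 0.855  0.48  -0.671  1.257 -0.256 -0.278] 0.0
0.15 (9, 0, 60) [ 0.981  0.426 -0.448  0.591 -0.486  0.303] 0.0
0.15 (9, 0, 25) [ 0.958  0.464 -0.52   0.731 -0.39   0.169] 0.0
0.15 (9, 0, 8) [ 0.938  0.483 -0.56   0.836 -0.342  0.075] 0.0
0.15 (9, 0, 0) [ 0.925  0.491 -0.58   0.899 -0.318  0.02 ] 0.0
0.15 (0, 0, 0) [ 0.914  0.49  -0.615  0.984 -0.294 -0.059] 0.0
0.2 (9, 0, 60) [ 0.985  0.441 -0.367  0.442 -0.563  0.444] 0.0
0.2 (9, 0, 25) [ 0.975  0.479 -0.427  0.52  -0.473  0.364] 0.0
0.2 (9, 0, 8) [ 0.968  0.499 -0.458  0.572 -0.428  0.312] 0.0
0.2 (9, 0, 0) [ 0.964  0.508 -0.473  0.602 -0.406  0.283] 0.0
0.2 (0, 0, 0) [ 0.965  0.507 -0.505  0.646 -0.381  0.235] 0.0
t 23.125 need [0.165 0.404 0.015] rot [ 0.037  1.093 -0.622] f [ 0.2  0.2 -0.9] q [ 0.86  0.37 -0.7   1.25 -0.3  -0.18] g 0.312 cen [524.7 407.6 130.3]
```

```bash
python3 plan.py .15 12 0 35; python3 -m inch '{"delta_pos":[[0.06,0.14,-0.1],[0.06,0.14,-0.1],[0.06,0.14,-0.1]],"delta_rot":[[0.02,0.33,-0.2],[0.02,0.33,-0.2],[0.02,0.33,-0.2]],"fingers":[-0.6,-0.6,-0.6]}';python3 plan.py .15 12 0 35
```

```text
t 23.125 need [ 0.238  0.42  -0.552] rot [ 0.078  0.931 -0.619] f [ 0.2  0.2 -0.9] q [ 0.86  0.37 -0.7   1.25 -0.3  -0.18] g 0.312 cen [524.7 407.6 130.3]
t: 23.5
tcp_pos: [549.0, 425.4, 76.7]
orientation: [-3.038, -0.328, -0.565]
contact_force: [0.7, 0.3, -0.7]
grip_width: 0.321
t 23.5 need [ 0.102  0.076 -0.11 ] rot [ 0.081 -0.128 -0.029] f [ 0.7  0.3 -0.7] q [ 0.98  0.45 -0.47  0.6  -0.46  0.29] g 0.321 cen [534.5 422.6 114.7]
```

```bash
python3 -m inch '{"delta_pos":[[0.1,0.08,-0.1]],"delta_rot":[[0.08,-0.13,-0.03]],"fingers":[-0.6]}';python3 plan.py .15 12 0 35; python3 - <<'E'
from plan import *
for n in ['scene','top']:
    p,d,s=snap(n)
    a=p[80:260,90:260] if n=='scene' else p[180:320,80:260]
    cv2.imwrite('pics/%s_r1.png'%n,cv2.resize(a[:,:,::-1],None,fx=3.5,fy=3.5,interpolation=cv2.INTER_CUBIC)); 
p,d,s=snap('wrist','w16.png')
E
```

```text
t: 23.62
tcp_pos: [553.1, 430.7, 71.9]
orientation: [-3.025, -0.318, -0.588]
contact_force: [0.2, -0.7, -1.3]
grip_width: 0.314
t 23.625 need [-0.002 -0.057  0.009] rot [-0.019 -0.003  0.005] f [ 0.2 -0.7 -1.3] q [ 0.97  0.46 -0.49  0.68 -0.42  0.22] g 0.314 cen [538.1 427.5 109.7]
```

View pics/scene_r1.png

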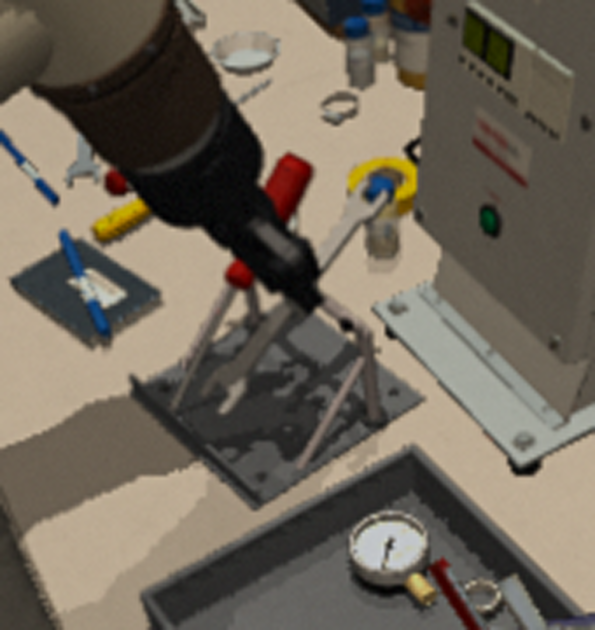

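View pics/w16.png

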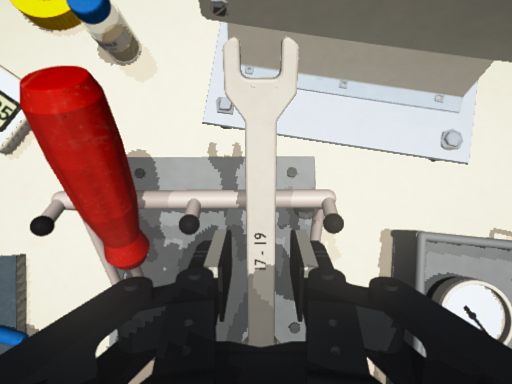

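```bash
python3 -m inch '{"delta_pos":[[0,-0.05,-0.35],[0,0,-0.25]],"delta_rot":[[-0.02,0,0],[0,0,0]],"fingers":[-0.6,-0.6]}' 30;python3 plan.py .15 12 0 5
```

```text
t: 24.02
tcp_pos: [552.0, 425.4, 46.5]
orientation: [-3.032, -0.322, -0.586]
contact_force: [-0.4, -0.1, -1.9]
grip_width: 0.316
t 24.025 need [ 0.027  0.076 -0.105] rot [ 0.042 -0.018 -0.003] f [-0.4 -0.1 -1.9] q [ 0.94  0.48 -0.55  0.81 -0.35  0.11] g 0.316 cen [537.  422.4  84.3]
```

```bash
python3 -m inch '{"delta_pos":[[0.03,0.07,-0.1]],"delta_rot":[[0.04,-0.02,0]],"fingers":[-0.6]}' 25;python3 plan.py .15 12 0 0;  python3 -m inch '{"delta_pos":[[0,0,-0.05]],"delta_rot":[[0,0,0]],"fingers":[-0.6]}' ;python3 plan.py .15 12 0 0
```

```text
t: 24.15
tcp_pos: [552.7, 427.2, 41.5]
orientation: [-3.029, -0.321, -0.588]
contact_force: [-2.1, -1.7, 2.9]
grip_width: 0.317
t 24.15 need [ 0.008  0.032 -0.105] rot [ 0.015 -0.007 -0.001] f [-2.1 -1.7  2.9] q [ 0.93  0.49 -0.56  0.85 -0.34  0.07] g 0.317 cen [537.7 424.1  79.3]
t: 24.28
tcp_pos: [553.2, 427.2, 40.6]
orientation: [-3.028, -0.321, -0.59]
contact_force: [-4.1, -2.7, 9.0]
grip_width: 0.317
t 24.275 need [-0.002  0.03  -0.083] rot [ 0.01   0.004 -0.004] f [-4.1 -2.7  9. ] q [ 0.93  0.49 -0.57  0.86 -0.33  0.06] g 0.317 cen [538.1 424.1  78.4]
```

```bash
python3 -m inch '{"delta_pos":[[0,0.02,-0.08],[0,0,-0.06]],"delta_rot":[[0,0,0],[0,0,0]],"fingers":[-0.6,-0.6]}' 20;python3 plan.py .15 12 0 0; python3 look.py w17 spanner_mid; cat > spn.py <<'E'
from plan import *
import pickle,sys
p,d,C,s,r=pickle.load(open(sys.argv[1]+'.pkl','rb'))
P=C[r['spanner_mid'][0]['pixels']];P=P[np.isfinite(P).all(1)]
c=np.median(P,0);
for _ in range(3):
    u,sv,vt=np.linalg.svd(P-P.mean(0),full_matrices=False);k=abs((P-P.mean(0))@vt[2])<4; P=P[k]
l=vt[0]*np.sign(vt[0][2]);nn=vt[2]*np.sign(vt[2][2]);t=(P-P.mean(0))@l
up=P.mean(0)+l*t.max()
print(len(P),'slope',np.degrees(np.arcsin(l[2])),'normal slope',np.degrees(np.arccos(nn[2])),'yaw',np.degrees(np.arctan2(l[1],l[0])),'upper end top',up,'tip len',t.max()-t.min())
cc=up-l*90.5-nn*3.5; v_=cc-C0; print('centre est',cc,'rest offs: e',v_@e,'n',v_@n,'y',v_@ey)
E
python3 spn.py w17
```

```text
t: 24.52
tcp_pos: [553.7, 427.4, 40.0]
orientation: [-3.026, -0.32, -0.598]
contact_force: [-10.6, -3.7, 11.7]
grip_width: 0.315
t 24.525 need [-0.017  0.026 -0.07 ] rot [0.001 0.049 0.004] f [-10.6  -3.7  11.7] q [ 0.92  0.49 -0.58  0.9  -0.32  0.02] g 0.315 cen [538.5 424.2  77.7]
spanner_mid 0.85 [223.4, 34.4, 79.4, 315.1] 10595 [573.2 429.9 108.4] [ 47. 131.]
[ 0.921  0.487 -0.579  0.905 -0.321  0.02 ] 24.525 [553.72825379 427.40769953  40.04624501] [-3.02585434 -0.31967509 -0.59802115]
10532 slope 37.42364451483279 normal slope 37.42370463915159 yaw 12.063104227435385 upper end top [605.98148081 439.52377418 134.02409021] tip len 156.47330035242882
centre est [537.77578647 424.95220939  76.24734092] rest offs: e 12.587930966432003 n 1.1093006548315874 y -0.2739897217027804
```

```bash
python3 -m inch '{"delta_pos":[[-0.02,0.02,-0.12],[0,0,-0.1]],"delta_rot":[[0,0.05,0],[0,0,0]],"fingers":[-0.6,-0.6]}' 20;python3 plan.py .15 12 0 0; python3 look.py w18 spanner_mid;python3 spn.py w18
```

```text
t: 24.88
tcp_pos: [554.2, 427.7, 39.4]
orientation: [-3.023, -0.316, -0.602]
contact_force: [-14.5, -5.8, 16.9]
grip_width: 0.317
t 24.875 need [-0.028  0.02  -0.054] rot [-0.021  0.073  0.018] f [-14.5  -5.8  16.9] q [ 0.91  0.49 -0.59  0.93 -0.31 -0.01] g 0.317 cen [538.8 424.4  77.1]
spanner_mid 0.73 [218.5, 38.4, 84.7, 312.2] 11358 [572.7 429.7 108. ] [ 38.3 132.4]
[ 0.915  0.487 -0.587  0.934 -0.313 -0.007] 24.875 [554.16675846 427.65290364  39.43515267] [-3.02335759 -0.31634189 -0.60246174]
5103 slope 38.91390576900346 normal slope 89.18637757339722 yaw 11.745341530979351 upper end top [594.84765456 437.01081539 127.04396467] tip len 146.5611390818552
centre est [525.23177182 426.11085067  70.14651622] rest offs: e -0.4238489249536948 n 4.615690502712633 y 3.5093460211145038
```

```bash
python3 - <<'E'
from ik7 import *
q0=bot.observe()['q']
for b in (.1,.08,.06):
    q=q0
    for a in [(12,0,0),(6,0,0),(0,0,0)]:
        q,c=ik7(*tgt(b,*a),q);print(b,a,np.round(q,3),round(c,5))
E
python3 plan.py .09 12 -1 0
python3 - <<'E'
from plan import *
import pickle
p,d,C,s,r=pickle.load(open('w18.pkl','rb'))
m=r['spanner_mid'][0]['pixels']&(np.arange(384)[:,None]<230)
P=C[m];P=P[np.isfinite(P).all(1)];P=P[P[:,2]>90]
for _ in range(4):
    u,sv,vt=np.linalg.svd(P-P.mean(0),full_matrices=False);P=P[abs((P-P.mean(0))@vt[2])<2.5]
l=vt[0]*np.sign(vt[0][2]);nn=vt[2]*np.sign(vt[2][2]);t=(P-P.mean(0))@l;up=P.mean(0)+l*t.max()
print(len(P),np.degrees(np.arcsin(l[2])),np.degrees(np.arccos(nn[2])),up)
cc=up-l*90.5-nn*3.5; v_=cc-C0; print('rest offs: e',v_@e,'n',v_@n,'y',v_@ey)
E
```

```text
0.1 (12, 0, 0) [ 0.841  0.476 -0.663  1.293 -0.26  -0.298] 0.0
0.1 (6, 0, 0) [ 0.827  0.475 -0.681  1.365 -0.25  -0.358] 0.0
0.1 (0, 0, 0) [ 0.811  0.475 -0.697  1.437 -0.241 -0.418] 0.0
0.08 (12, 0, 0) [ 0.8    0.471 -0.686  1.465 -0.247 -0.432] 0.0
0.08 (6, 0, 0) [ 0.785  0.471 -0.7    1.533 -0.24  -0.488] 0.0
0.08 (0, 0, 0) [ 0.771  0.472 -0.712  1.599 -0.234 -0.542] 0.0
0.06 (12, 0, 0) [ 0.762  0.469 -0.701  1.62  -0.241 -0.55 ] 0.0
0.06 (6, 0, 0) [ 0.748  0.469 -0.712  1.681 -0.236 -0.601] 0.0
0.06 (0, 0, 0) [ 0.735  0.471 -0.721  1.741 -0.233 -0.65 ] 0.0
t 24.975 need [ 0.043  0.035 -0.05 ] rot [ 0.083 -0.416  0.013] f [-12.9  -5.9  16.7] q [ 0.91  0.49 -0.59  0.93 -0.31 -0.01] g 0.321 cen [538.8 424.4  77.1]
7339 39.02022330900337 39.02165951387488 [604.73350564 439.16822259 135.36763952]
rest offs: e 12.456374767218483 n 0.4510608664753759 y -0.15652029853566973
```

View pics/w18.png

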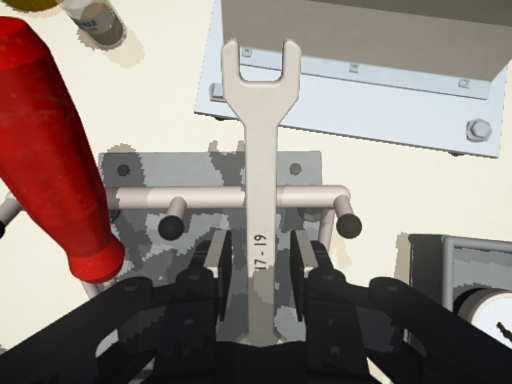

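```bash
python3 -m inch '{"delta_pos":[[0.02,0.02,-0.04],[0.02,0.02,-0.04]],"delta_rot":[[0.04,-0.2,0],[0.04,-0.2,0.01]],"fingers":[-0.6,-0.6]}' 20;python3 plan.py .09 12 -1 0; sed -i "s/^P=C\[r.*$/m=r['spanner_mid'][0]['pixels']\&(np.arange(384)[:,None]<230);P=C[m];P=P[np.isfinite(P).all(1)];P=P[P[:,2]>80]/; s/<4; P/<2.5; P/" spn.py; python3 look.py w19 spanner_mid;python3 spn.py w19
```

```text
t: 25.22
tcp_pos: [555.1, 428.9, 40.5]
orientation: [-3.001, -0.314, -0.685]
contact_force: [0.8, -0.9, 2.4]
grip_width: 0.316
t 25.225 need [ 0.02   0.005 -0.075] rot [-0.007  0.036  0.017] f [ 0.8 -0.9  2.4] q [ 0.82  0.47 -0.68  1.4  -0.25 -0.38] g 0.316 cen [537.7 425.2  77.2]
spanner_mid 0.82 [223.8, 35.0, 77.7, 314.5] 10820 [571.3 430.7 106.5] [ 46.7 130.8]
[ 0.817  0.47  -0.678  1.395 -0.253 -0.379] 25.225 [555.10006254 428.86479026  40.5214639 ] [-3.00074852 -0.31433199 -0.68483846]
7303 slope 37.87285682708901 normal slope 37.87322716300926 yaw 11.97314342589794 upper end top [604.6704784  440.2820361  134.03184949] tip len 76.79417963433062
centre est [536.88581913 425.91851174  75.7100771 ] rest offs: e 11.733746112826664 n 1.155452363169947 y 0.8585617185203013
```

```bash
python3 plan.py .05 8 0 0; python3 -m inch '{"delta_pos":[[-0.03,0,-0.06],[-0.03,0,-0.06]],"delta_rot":[[0.02,-0.12,0],[0.02,-0.12,0.01]],"fingers":[-0.6,-0.6]}' 20;python3 plan.py .05 8 0 0; python3 look.py w20 spanner_mid;python3 spn.py w20
```

```text
t 25.325 need [-0.019 -0.006 -0.078] rot [ 0.061 -0.318 -0.015] f [-8.6 -0.   4.8] q [ 0.82  0.47 -0.68  1.39 -0.25 -0.37] g 0.316 cen [537.3 425.1  76.2]
t: 25.58
tcp_pos: [554.9, 429.6, 38.8]
orientation: [-2.984, -0.316, -0.733]
contact_force: [-0.1, -0.2, 4.6]
grip_width: 0.316
t 25.575 need [-0.029 -0.025 -0.061] rot [-0.002 -0.021 -0.004] f [-0.1 -0.2  4.6] q [ 0.75  0.47 -0.71  1.68 -0.24 -0.6 ] g 0.316 cen [536.4 425.6  74.8]
[ 0.746  0.468 -0.706  1.682 -0.238 -0.599] 25.575 [554.90658459 429.6182787   38.75034778] [-2.9840293  -0.31605924 -0.73310222]Traceback (most recent call last):
  File "spn.py", line 4, in <module>
    m=r['spanner_mid'][0]['pixels']&(np.arange(384)[:,None]<230);P=C[m];P=P[np.isfinite(P).all(1)];P=P[P[:,2]>80]
      ~~~~~~~~~~~~~~~~^^^
IndexError: list index out of range
```

```bash
python3 -m inch '{"delta_pos":[[-0.03,-0.02,-0.08],[-0.03,-0.02,-0.08]],"delta_rot":[[0,-0.02,0],[0,0,0]],"fingers":[-0.6,-0.6]}' 20;python3 plan.py .05 4 0 0; sed -i "s/^m=r\[.*\[0\]\['pixels'\]/R0=r['spanner_mid'];m=(R0[0]['pixels'] if R0 else (np.abs(np.arange(512)[None]-261)<14)\&(np.arange(384)[:,None]>90))/" spn.py; python3 look.py w21 spanner_mid;python3 spn.py w21; python3 spn.py w20
```

```text
t: 25.92
tcp_pos: [555.6, 429.9, 37.4]
orientation: [-2.977, -0.316, -0.745]
contact_force: [-6.5, -2.9, 11.9]
grip_width: 0.317
t 25.925 need [-0.118 -0.049 -0.093] rot [-0.038  0.048 -0.01 ] f [-6.5 -2.9 11.9] q [ 0.72  0.47 -0.71  1.77 -0.23 -0.66] g 0.317 cen [536.7 425.8  73.3]
spanner_mid 0.74 [220.9, 35.4, 80.8, 312.8] 10682 [568.2 430.7 107.1] [ 38.6 132.8]
[ 0.723  0.47  -0.709  1.767 -0.233 -0.662] 25.925 [555.56802314 429.93423053  37.37414917] [-2.97747001 -0.31550659 -0.7453074 ]
7330 slope 43.03054008043893 normal slope 43.03226183902026 yaw 12.169130096883476 upper end top [598.61362394 439.86181947 136.2826296 ] tip len 76.98212212551022
centre est [536.27464096 426.44562607  71.96811369] rest offs: e 8.868728173925925 n -1.300182326273718 y 1.5029287437073864
3734 slope 40.30296487337999 normal slope 40.3031498392852 yaw 12.107732293691507 upper end top [588.48027458 437.46989672 123.69377744] tip len 59.651058691878276
centre est [523.20895725 423.47610174  62.48651613] rest offs: e -7.432458141611738 n 0.6187237503342855 y 1.3615714203838964
```

```bash
python3 -m inch '{"delta_pos":[[-0.06,-0.03,-0.05],[-0.06,-0.03,-0.06]],"delta_rot":[[-0.02,0.06,0],[-0.02,0.05,0]],"fingers":[-0.6,-0.6]}' 20;python3 plan.py .06 0 0 0;  python3 look.py w22 spanner_mid;python3 spn.py w22
```

```text
t: 26.28
tcp_pos: [554.0, 429.6, 38.0]
orientation: [-2.98, -0.315, -0.735]
contact_force: [-0.4, -0.6, 3.9]
grip_width: 0.314
t 26.275 need [-0.161 -0.058 -0.18 ] rot [-0.051  0.069 -0.005] f [-0.4 -0.6  3.9] q [ 0.74  0.47 -0.71  1.72 -0.23 -0.63] g 0.314 cen [535.4 425.5  74. ]
spanner_mid 0.77 [225.4, 34.8, 73.6, 315.1] 10664 [568.  430.7 105.1] [ 42.8 130.2]
[ 0.735  0.468 -0.709  1.721 -0.233 -0.628] 26.275 [554.0175409  429.57613268  37.96094472] [-2.98015736 -0.31470415 -0.73451665]
7264 slope 40.256540750299415 normal slope 40.25852963032624 yaw 12.036419009192656 upper end top [600.03747072 440.06580188 133.68860649] tip len 77.02311143108352
centre est [534.69635781 426.16114293  72.53552461] rest offs: e 8.057319334455988 n 0.1939401710528403 y 1.5584007717802764
```

```bash
python3 -m inch '{"delta_pos":[[-0.1,-0.05,-0.13],[-0.06,-0.03,-0.1]],"delta_rot":[[-0.02,0.03,0],[0,0,0]],"fingers":[-0.6,-0.6]}' 20;python3 plan.py .06 0 0 0;  python3 look.py w23 spanner_mid;python3 spn.py w23
```

```text
t: 26.62
tcp_pos: [550.8, 428.9, 33.1]
orientation: [-2.978, -0.314, -0.742]
contact_force: [-1.4, -0.9, 11.0]
grip_width: 0.314
t 26.625 need [-0.079 -0.04  -0.058] rot [-0.059  0.109 -0.005] f [-1.4 -0.9 11. ] q [ 0.71  0.47 -0.72  1.81 -0.23 -0.7 ] g 0.314 cen [532.  424.7  69. ]
spanner_mid 0.86 [221.8, 35.8, 78.1, 314.4] 10753 [563.9 429.6 103. ] [ 34.9 128.3]
[ 0.713  0.471 -0.717  1.814 -0.23  -0.703] 26.625 [550.75809355 428.88211982  33.07561714] [-2.9779369  -0.31433732 -0.74176445]
7364 slope 42.77310229206149 normal slope 42.775766272420846 yaw 11.973261868052163 upper end top [594.14333899 438.71085083 131.68130796] tip len 75.6788245249696
centre est [531.47546916 425.45413244  67.65398951] rest offs: e 2.3403726633701827 n -1.2272513247126775 y 1.54801112187037
```

```bash
python3 -m inch '{"delta_pos":[[-0.08,-0.05,-0.08],[-0.04,-0.02,-0.05]],"delta_rot":[[-0.03,0.06,0],[0,0,0]],"fingers":[-0.6,-0.6]}' 20;python3 plan.py .06 0 0 0;  python3 look.py w24 spanner_mid;python3 spn.py w24
```

```text
t: 26.98
tcp_pos: [549.4, 428.3, 32.6]
orientation: [-2.977, -0.315, -0.742]
contact_force: [-0.8, -1.2, 6.1]
grip_width: 0.318
t 26.975 need [-0.044 -0.025 -0.045] rot [-0.063  0.11  -0.008] f [-0.8 -1.2  6.1] q [ 0.71  0.47 -0.72  1.83 -0.23 -0.71] g 0.318 cen [530.6 424.1  68.5]
spanner_mid 0.94 [221.6, 37.1, 79.6, 312.2] 10689 [562.5 429.1 101.3] [ 36.6 126.5]
[ 0.71   0.47  -0.72   1.829 -0.229 -0.715] 26.975 [549.35789232 428.27894936  32.56182432] [-2.97735129 -0.31473326 -0.7418129 ]
7294 slope 41.73813207759134 normal slope 41.74042190105994 yaw 12.029301792180602 upper end top [593.74573422 438.34125732 129.96183093] tip len 75.32693074346838
centre est [529.97059588 424.78156007  67.1019364 ] rest offs: e 0.7722708408971509 n -0.5581868261148487 y 1.2086452393720275
```

View pics/w24.png

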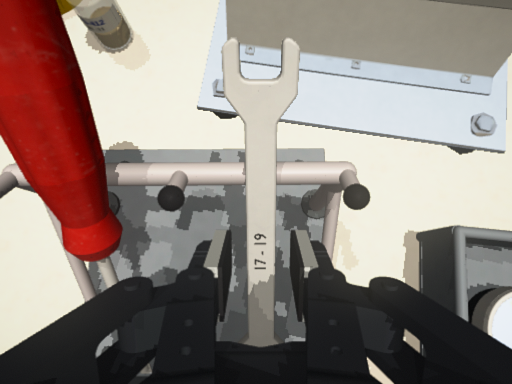

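```bash
python3 -m inch '{"delta_pos":[[0,0,0],[0,0,0],[0,0,0],[0,0,0]],"delta_rot":[[0,0,0],[0,0,0],[0,0,0],[0,0,0]],"fingers":[-0.33,-0.3,-0.2,-0.1]}';python3 plan.py .06 0 0 0;  python3 look.py w25 spanner_mid;python3 spn.py w25
```

```text
t: 27.58
tcp_pos: [547.9, 427.3, 29.5]
orientation: [-2.981, -0.316, -0.733]
contact_force: [1.1, 0.6, -0.3]
grip_width: 0.452
t 27.575 need [-0.007 -0.002  0.031] rot [-0.041  0.063 -0.012] f [ 1.1  0.6 -0.3] q [ 0.71  0.47 -0.72  1.82 -0.23 -0.71] g 0.452 cen [529.3 423.3  65.6]
spanner_mid 0.9 [220.8, 28.9, 81.1, 321.6] 10966 [562.1 428.8 101.2] [ 34.8 125.7]
[ 0.711  0.473 -0.722  1.824 -0.227 -0.71 ] 27.575 [547.87087703 427.34249315  29.52469877] [-2.98123495 -0.31640439 -0.73332965]
7432 slope 41.94316451954146 normal slope 41.94427932839387 yaw 11.818573739744224 upper end top [592.45524945 437.84961539 129.15697778] tip len 74.61652168701585
centre est [528.85311057 424.56206219  66.06411876] rest offs: e -0.7683341155540324 n -0.5675412869656989 y 1.2302568713703235
```

View pics/w25.png

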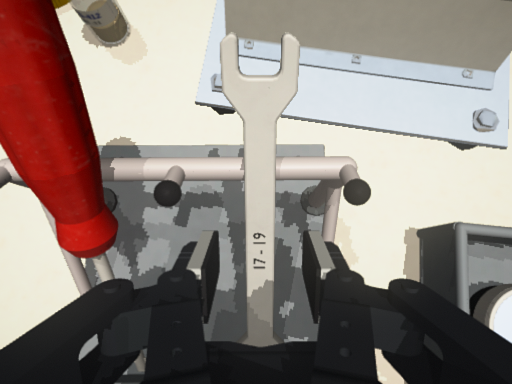

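```bash
python3 -c "
from h import *
s=bot.observe();print(R.from_rotvec(s['orientation']).as_matrix())"
```

```text
[[ 0.86603295  0.21100019  0.4532834 ]
 [ 0.18468751 -0.97747449  0.10214765]
 [ 0.46462614 -0.00474745 -0.88549422]]
```

```bash
python3 -m inch '{"delta_pos":[[-0.11,-0.025,0.22],[-0.22,-0.05,0.44],[-0.4,-0.09,0.8],[-0.4,-0.09,0.8],[-0.4,-0.1,0.8],[-0.2,-0.1,0.9],[0,0,0.5],[0,0,0]],"delta_rot":[[0,0,0],[0,0,0],[0,0,0],[0,0,0],[0,0,0],[0,0,0],[0,0,0],[0,0,0]],"fingers":[-0.1,-0.1,-0.1,0,0,0,0,0]}'; python3 look.py w26 spanner_mid,gauge_mid,clamp_mid; python3 - <<'E'
from h import *
for n in ['scene','top']:
    p,d,s=snap(n,n+'9.png')
    a=p[90:330,90:290] if n=='scene' else p[190:330,90:340]
    cv2.imwrite('pics/%s9c.png'%n,cv2.resize(a[:,:,::-1],None,fx=2.5 if n=='scene' else 3.2,fy=2.5 if n=='scene' else 3.2,interpolation=cv2.INTER_CUBIC))
E
```

```text
t: 28.68
tcp_pos: [478.3, 408.0, 207.5]
orientation: [-2.983, -0.314, -0.727]
contact_force: [-0.3, -0.1, 0.3]
grip_width: 0.501
spanner_mid 0.72 [242.1, 92.4, 31.2, 160.7] 2423 [539.7 425.8  77.3] [ 16.7 123.8]
gauge_mid 0.78 [362.8, 203.1, 60.6, 46.2] 1981 [518.9 271.7  22.9] [17.7 29.7]
clamp_mid 0.84 [450.8, 215.8, 61.2, 50.7] 1289 [525.1 159.1  16.5] [ 5.3 20.1]
clamp_mid 0.83 [444.4, 0.0, 45.9, 45.3] 1120 [795.2 200.4  12.7] [ 2.9 17. ]
[ 1.11   0.181 -0.552  0.655 -0.627  0.172] 28.675 [478.26875039 407.99022014 207.49791347] [-2.98270371 -0.31389587 -0.72705042]
```

View pics/w26.png

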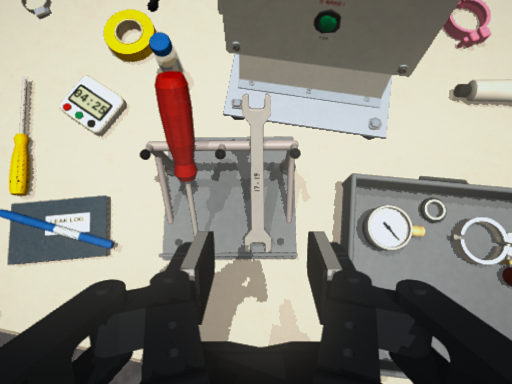

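View pics/scene9c.png

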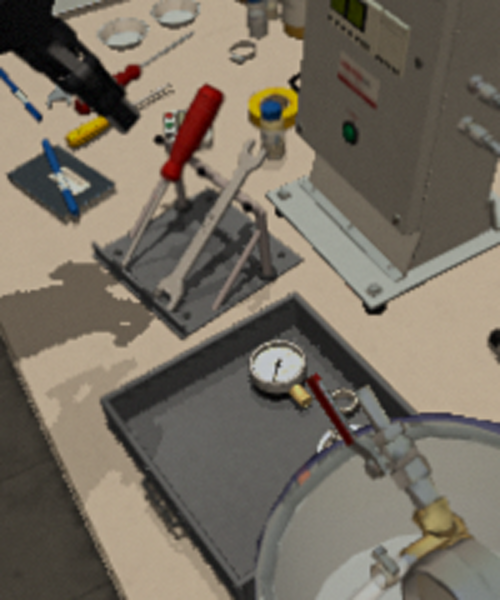

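View pics/top9c.png

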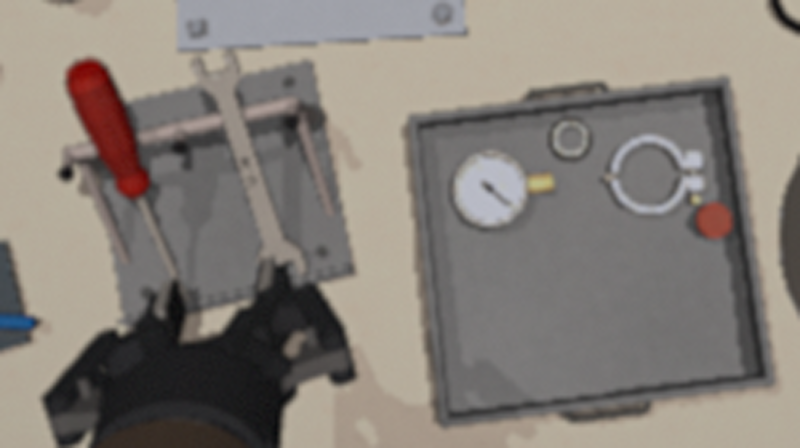

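```bash
python3 - <<'E'
from plan import *
import pickle
p,d,C,s,r=pickle.load(open('w26.pkl','rb'))
P=C[r['spanner_mid'][0]['pixels']];P=P[np.isfinite(P).all(1)]
v=P-np.array([520.2,457.2,0]);X=np.c_[v@ex,v@ey,P[:,2]]
A=np.c_[X[:,0],X[:,1],np.ones(len(X))];k=np.ones(len(X),bool)
for _ in range(6):
    co=np.linalg.lstsq(A[k],X[k,2],rcond=None)[0];k=abs(A@co-X[:,2])<3
print(k.sum(),len(k),'slope',np.degrees(np.arctan(co[0])),'cross',np.degrees(np.arctan(co[1])))
Y=X[k];print('x',np.percentile(Y[:,0],[.3,99.7]),'y',np.percentile(Y[:,1],[1,50,99]),'z',np.percentile(Y[:,2],[.3,99.7]))
for q,lo in (('gauge_mid',15),('clamp_mid',14)):
    P=C[r[q][0]['pixels']];P=P[np.isfinite(P).all(1)&(P[:,2]>lo)]
    print(q,np.percentile(P[:,2],[50,97]),P[:,:2].mean(0))
E
```

```text
2285 2423 slope 42.035123460901715 cross 0.3111834804970817
x [-64.23433846  66.45093742] y [-46.80005167 -33.89922687 -20.98939786] z [ 10.49524102 128.61503577]
gauge_mid [22.91261385 30.00626926] [518.55611477 270.9408966 ]
clamp_mid [18.70112854 20.44111405] [526.6190215  163.86069388]
```

```bash
python3 -c "
from rig import bot
print(bot.finish_job())"
```

```text
the job is handed in; nothing more can be done
None
```

The job is done and handed in at about 29 s of the 67 s allowed. The clamp and gauge lie flat on the tray floor in its far half, clear of the spanner. The spanner leans in the empty place next to the screwdriver, between the pins.

**Last checks (wrist, scene and top pictures)**
- **Spanner:** slope 42.0°, cross-tilt 0.3°, about 1 mm sideways off the middle of the place. Its lower end is down at base-plate height, at the front lip as far as the depth picture shows.
- **Clamp and gauge:** top heights about 20 mm and 30 mm, which is right for both lying flat on the 3 mm floor.
- **Robot:** clear of everything, with near-zero contact force.

**What disagreed or went wrong**
- **Fingertips:** the cameras showed the real fingertips 36 to 49 mm short of the stated TCP, depending on the opening, so I planned heights from the measured tips.
- **First clamp descent:** it went to the wrong height and ended with an unexplained sideways shift, and the fingers closed on nothing. The clamp did not move, and the second descent gripped it.
- **Spanner placing:** joint 4 would have reached its limit at the ideal placing angle. I set the spanner down slightly flat and pressed it over the back bar (about 23 N at the wrist at most) so it turned in the grip to the right slope. It shifted only 1 to 2 mm when released.

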